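# Unload the bridge press

### The job

The glue has set: unscrew the red cap from the press's post, keeping hold of it as it comes free, and put it open side down in the round dish, then lift the clamping bar off the post and lay it across both bearers of its rest. Lay every bridge from the press flat side down in a bay of its own in the drying tray, all turned so that the white bone inlay is on the side towards the tray's red edge, and leave the other things on the bench undisturbed.

Things in the scene. Friction and masses are not known exactly. Their poses are not given: they have to be found in the camera images.
- press: Wooden bridge-gluing press fixed left or right on the bench: plywood base 170 (x) x 310 (y) x 25 mm high, origin under its centre. Four stations along x at y = -118, -56, 56, 118 mm, each 40 mm wide between fences 4 mm above the base's top. Bridges may lie in any of them, their ends showing on both sides of the caul. A stop block round the post's foot, 66 x 30 mm, reaches 39 mm above the bench.
- press_post (a point): Centre of the upper end of the press's vertical maple post, 95 mm above the bench. The post has a coarse right-hand thread, 30 mm across, pitch 9 mm.
- cap: Red round ribbed hand nut, closed at the top like a cap, screwed down on the post against the caul: 56 mm across, 48 mm tall, 120 g; origin at the centre of its open underside (63 mm above the bench at first), z up. Turned anticlockwise seen from above it rises 9 mm a turn and is off the thread after about 2 1/4 turns (20 mm); let go part way, it stays. About 1 mm of play.
- caul: Dark clamping bar lying on the bridges, cork-faced below, with a 38 mm hole for the post: 64 (x) x 270 (y) x 24 mm thick, 350 g, origin at the centre of its underside (39 mm above the bench in the press). It can be gripped across its 64 mm width at the middle, astride the post (which stands 32 mm above its top), and lifted straight up.
- rest: Fixed board with two cork-topped bearers for the caul: board 90 (x) x 220 (y) mm, bearers 26 mm wide at y = -85 and 85 mm, tops 26 mm above the bench; origin under its centre on the bench. The caul lies across both bearers, along the rest's y.
- dish: Fixed round wooden dish for the cap: 124 mm across the rim, 18 mm high, floor 6 mm above the bench and about 104 mm across; origin under its centre.
- tray: Fixed drying tray 160 (x) x 276 (y) mm, origin under its centre on the bench: floor 8 mm above the bench, with four bays at y = -93, -31, 31 and 93 mm in its frame, each 40 mm wide and 136 mm long (along x), between strips that rise 4 mm above the floor. The strip along its +y edge is red, the others are pale wood.
- bridge1: Rosewood ukulele bridge 120 (x) x 30 (y) mm, flat below, 35 g, origin at the centre of its underside (25 mm above the bench in the press). Wings 6 mm thick; middle block 64 long, 30 wide, 14 mm high, gripped across its width above the fences. White bone inlay along the top and flank of its +y side. Two to four bridges are there (else None), turned either way.
- bridge1_inlay (a point): Point on the bone inlay of bridge1: 10 mm to its +y side and 14 mm above its underside.
- bridge2: Rosewood ukulele bridge 120 (x) x 30 (y) mm, flat below, 35 g, origin at the centre of its underside (25 mm above the bench in the press). Wings 6 mm thick; middle block 64 long, 30 wide, 14 mm high, gripped across its width above the fences. White bone inlay along the top and flank of its +y side. Two to four bridges are there (else None), turned either way.
- bridge2_inlay (a point): Point on the bone inlay of bridge2: 10 mm to its +y side and 14 mm above its underside.
- bridge3: Rosewood ukulele bridge 120 (x) x 30 (y) mm, flat below, 35 g, origin at the centre of its underside (25 mm above the bench in the press). Wings 6 mm thick; middle block 64 long, 30 wide, 14 mm high, gripped across its width above the fences. White bone inlay along the top and flank of its +y side. Two to four bridges are there (else None), turned either way.
- bridge3_inlay (a point): Point on the bone inlay of bridge3: 10 mm to its +y side and 14 mm above its underside.
- bridge4: Rosewood ukulele bridge 120 (x) x 30 (y) mm, flat below, 35 g, origin at the centre of its underside (25 mm above the bench in the press). Wings 6 mm thick; middle block 64 long, 30 wide, 14 mm high, gripped across its width above the fences. White bone inlay along the top and flank of its +y side. Two to four bridges are there (else None), turned either way.
- bridge4_inlay (a point): Point on the bone inlay of bridge4: 10 mm to its +y side and 14 mm above its underside.
- wax_tin: Bystander, not to be disturbed: brass tin, 72 mm across, 32 mm high.
- screwdriver: Bystander, not to be disturbed: screwdriver lying down, 170 mm long.
- offcut: Bystander, not to be disturbed: dark wood offcut 130 x 50 x 18 mm.
Mind the look-alikes: they are no part of the job. What is shaped like the bridge4 but grey is not meant. Leave any pink look-alike of the bridge2 alone.

How it is judged:
By the outcome, as a careful person would: the job done as asked, in the order asked, and still so for the second after the job is handed in, with the robot touching nothing.
Of bridge1, bridge2, bridge3, bridge4 only 2 to 4 are there at a start; the rules pass over those that are not, and their reading is None.
At some moment in a run one of bridge1, bridge2, bridge3, bridge4 may be knocked a few centimetres aside while the robot is not near it.
Once in a run the grip may slacken for a moment while it holds something.
It also fails if it takes over 210 s, if anything falls off the work surface, if the arm or the gripper's body presses on something with over 40 N, if the wrist force passes 120 N, or if a joint passes its speed limit or range.

### The arm

A 6-joint arm with a two-finger parallel gripper is mounted at the origin on the work surface. World frame = base frame: x ahead of the robot, y to its left, z up, the work surface at z = 0. Lengths are in mm, angles in degrees, forces in N, time in s.
With the tool pointing down it reaches from about 300 to 775 mm from the base axis. Payload 14.6 kg.
Tool frame: the origin (TCP) lies on the mounting face of the last link; the fingertips stand 199 mm ahead of it and the grasp point (between the pads) lies 180 mm ahead of it; z points along the fingers, y is the direction in which the jaws open and shut (so a half turn about z gives the same grasp; the last joint's range is limited). The gripper opens to 94 mm and grips with 3 to 60 N. Pads are 16 mm wide; open, the fingers measure 119 mm over their backs; the gripper's body (75 mm by 177 mm) begins 78 mm behind the grasp point.
Start: joints at [60.986, 17.183, 87.147, -0, 75.671, -3.816], TCP at [234.164, 497.653, 404.646] pointing down, gripper open.
Joint ranges: [-173.82, 173.82], [-45.26, 126.66], [13.44, 144.39], [-59.66, 239.66], [0, 175.72], [-146.38, 146.38]. Speed limits (degrees/s): [127.2, 127.2, 147.25, 180, 180, 180].

### API

Orientations are given as [roll, pitch, yaw] about the fixed x, y, z axes, in that order (R = Rz(yaw) Ry(pitch) Rx(roll)).
In Python, from rig import manip, eyes, finish_job gives the robot as it stands.
- The arm moves only by the shell command python3 -m handwheel 'ROWS'. ROWS is JSON, a list that holds one entry, the list of rows, each a list of 5 numbers: the shift along the tool's x, y, z in cm, then the turn about the tool's z in rad, then the opening, from 0 (shut) to 1 (fully open). In form: [[[tx, ty, tz, turn, claw], ...]]. A call has 1 to 10 rows; each row is the pose to reach, as a shift and turn from the pose commanded when the call began, along the tool's axes at that moment; what a row does not reach only later rows make up. A row lasts 1/12 s, in which the tool goes at most 41.7 mm and 7.16 degrees, less where a joint would pass 70% of its speed; a pose out of reach is approached as far as the arm can. A call with a gripper value outside its range is refused whole. The fingers move at their own pace and stop on an object; the grip force is fixed at half the most. Time passes only in rows, so rows that repeat a pose let the fingers close. It gives the time, the measured TCP pose, the force and the opening at its end, in the units of the state.
- manip.sense(): the state, without advancing time (a new reading comes with each control period).
- eyes.read_camera(name): name is "scene" or "top"; returns (picture, depth): 400x640x3 uint8, blue, green, red; 400x640 float32, mm along the optical axis (not along the pixel's ray), 0 where there is no reading.
- eyes.camera_model(name): a dict with "intrinsics" (3x3 intrinsics, pixels), "R" (3x3) and "t" (3): a world point X has camera coordinates R X + t. Camera axes: x right, y down, z forward; pixel columns grow to the right and rows downward; lengths in mm; the calibration is good to about 2 mm. A picture is of the moment at which its call begins. camera_model takes no time and is no camera call.
- finish_job(): hands the job in, once; it reports no verdict.
The state is a dict: "time_s": time; "joints": joint angles; "dq": joint speeds; "tau": joint torques, N m; "eef_pos": TCP position; "tool_rot": TCP orientation; "wrist_force": force on the tool from outside, world axes, zero at the start; "torque": the same for the moment, N m; "width": opening from 0.0 (shut) to 1.0 (fully open).
Only numpy, scipy, OpenCV 4.12 (cv2) and the standard library are available. Lean on these libraries where they do the work, as an engineer would, in place of code of your own. Each camera call takes 0.05 s, during which the arm holds its last target. There are 200 camera calls.

## Working session

There is one attempt and no reset: what is moved stays moved. The work goes in short steps, Python scripts to look and compute and a shell command to move; the robot and the scene stay as the last step left them, time stands still between calls to the robot, and variables do not carry over. Pictures are saved under pics/ and viewed, about 12 in all and at most 16, crops included, and the job is handed in when it is done.

```bash
ls; mkdir -p pics; cat > h.py <<'E'
import sys; sys.path.insert(0,'.')
import numpy as np, cv2
from rig import manip, eyes, finish_job
def cam(n):
    p,d=eyes.read_camera(n); return p,d,eyes.camera_model(n)
def world(d,m):
    K=np.array(m["intrinsics"]);R=np.array(m["R"]);t=np.array(m["t"])
    v,u=np.mgrid[0:d.shape[0],0:d.shape[1]]
    c=np.stack([(u-K[0,2])/K[0,0]*d,(v-K[1,2])/K[1,1]*d,d],-1)
    return (c-t)@R
E
python3 - <<'E'
from h import *
for n in("top","scene"):
    p,d,m=cam(n); cv2.imwrite(f"pics/{n}0.png",p); np.savez(f"pics/{n}0.npz",p=p,w=world(d,m),d=d)
    print(n,m["R"],m["t"],m["intrinsics"])
print(manip.sense())
E
```

```text
pics
top [[-0.01704132 -0.99985394  0.00129769]
 [-0.99821215  0.01693894 -0.05731993]
 [ 0.05728957 -0.00227218 -0.99835502]] [  -1.22027275  485.88765783 1158.93418377] [[390.27329087   0.         315.18935668]
 [  0.         390.27329087 195.10962165]
 [  0.           0.           1.        ]]
scene [[ 0.64728665  0.76213606 -0.01298505]
 [ 0.61120986 -0.52913241 -0.58859272]
 [-0.45545855  0.37305162 -0.80832543]] [-302.01261168 -236.00772634 1393.61644069] [[404.53948516   0.         320.36681499]
 [  0.         404.53948516 205.79193784]
 [  0.           0.           1.        ]]
{'time_s': 0.1, 'joints': array([ 6.09846835e+01,  1.72128220e+01,  8.71758952e+01,  2.67431838e-04,
        7.56693085e+01, -3.81785355e+00]), 'dq': array([-0.08965227, -0.1293288 , -0.09271473, -0.08582706, -0.00930027,
       -0.04119942]), 'tau': array([ 3.91953508e-04, -5.32646728e+01, -3.53281224e+01,  7.08750193e-02,
        2.35506683e-02, -4.62723790e-05]), 'eef_pos': array([234.16432174, 497.63524952, 404.14561394]), 'tool_rot': array([-1.79942120e+02, -4.12210166e-03,  1.54802469e+02]), 'wrist_force': array([0.05829268, 0.6764351 , 0.3634541 ]), 'torque': array([ 0.03479691,  0.00988679, -0.03344077]), 'width': 0.9994100982356242}
```

View pics/top0.png

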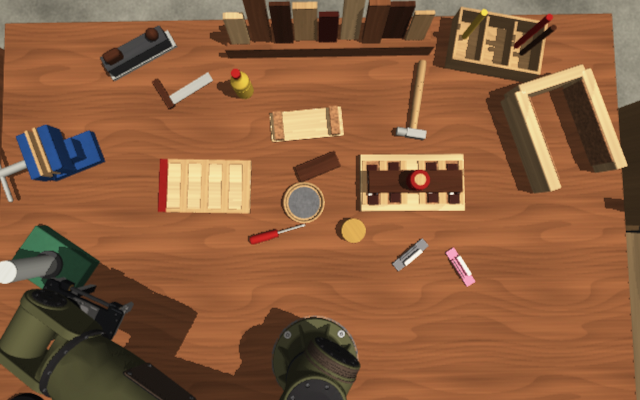

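View pics/scene0.png

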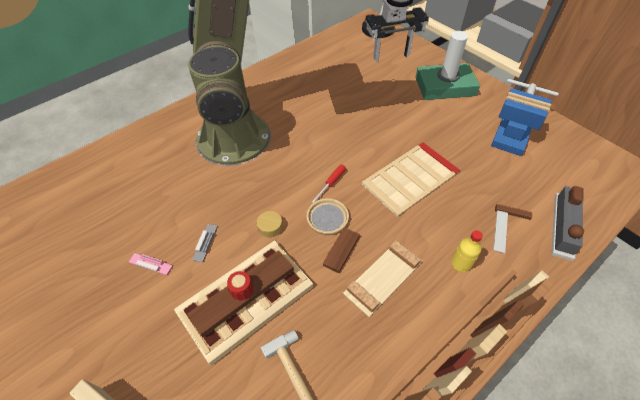

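Top view: press at (412,183) with the red cap at (419,180), tray (205,186) with its red edge on the left, dish (303,203), rest (306,124), offcut (317,165), tin (353,230), screwdriver (277,233). Grey (410,254) and pink (460,267) are decoy bridges on the bench. I'll measure next and enlarge the press.

```bash
cat >> h.py <<'E'
def rect(w,mask,name):
    P=w[mask][:,:2].astype(np.float32)
    r=cv2.minAreaRect(P); print(name,len(P),np.round(r[0],1),np.round(r[1],1),round(r[2],2),"zmed",round(float(np.median(w[mask][:,2])),1)); return r
def box(w,u0,v0,u1,v1):
    m=np.zeros(w.shape[:2],bool); m[v0:v1,u0:u1]=1; return m
def comp(m):
    n,l,s,_=cv2.connectedComponentsWithStats(m.astype(np.uint8)); 
    return l==1+np.argmax(s[1:,4])
E
python3 - <<'E'
from h import *
z=np.load("pics/top0.npz");w=z["w"];p=z["p"].astype(int);Z=w[...,2]
b=lambda *a:box(w,*a)
rect(w,comp(b(350,145,475,220)&(Z>12)),"press")
hsv=cv2.cvtColor(z["p"],cv2.COLOR_BGR2HSV)
red=((hsv[...,0]<8)|(hsv[...,0]>172))&(hsv[...,1]>150)&(hsv[...,2]>100)
rect(w,b(400,160,440,200)&(Z>100),"cap top")
rect(w,comp(b(355,150,475,215)&(Z>50)&(Z<80)),"caul")
rect(w,comp(b(270,175,340,230)&(Z>9)),"dish rim")
rect(w,comp(b(255,95,350,150)&(Z>4)),"rest")
rect(w,b(255,95,350,150)&(Z>21),"bearers")
rect(w,comp(b(150,150,260,220)&(Z>4)),"tray")
rect(w,comp(b(150,150,175,220)&red),"red")
rect(w,comp(b(290,145,345,185)&(Z>10)),"offcut")
rect(w,comp(b(335,210,370,250)&(Z>15)),"tin")
rect(w,b(245,220,310,245)&(Z>4),"screwdriver")
top=cv2.resize(z["p"][145:220,350:475],None,fx=6,fy=6,interpolation=cv2.INTER_CUBIC)
s=np.load("pics/scene0.npz")["p"][235:365,165:325]; s=cv2.resize(s,None,fx=5,fy=5,interpolation=cv2.INTER_CUBIC)
cv2.imwrite("pics/presst.png",top);cv2.imwrite("pics/presss.png",s[:600])
E
```

```text
press 5901 [ 516.2 -231.3] [180.3 455.1] 1.9 zmed 29.9
cap top 339 [ 460.9 -171.5] [ 57.4 335.2] 24.11 zmed 110.9
caul 1727 [ 518.8 -299.9] [270.7  64.2] 89.27 zmed 63.0
dish rim 422 [476.5  24.3] [119.9 141.6] 89.42 zmed 17.4
rest 1836 [585.2   6.7] [334.2 222.9] 3.29 zmed 7.5
bearers 500 [582.7   5.3] [329.1 196.4] 4.03 zmed 26.2
tray 4794 [514.2 227.8] [478.5 166.5] 87.02 zmed 10.2
red 426 [511.8 228.6] [481.  158.4] 86.65 zmed 12.1
offcut 756 [516.4 -30.9] [163.1 148.2] 22.12 zmed 18.0
tin 470 [380.7 -79.9] [149.9  68.1] 86.97 zmed 32.0
screwdriver 404 [376.1  97.1] [ 76.2 211.3] 2.43 zmed 20.1
```

View pics/presst.png

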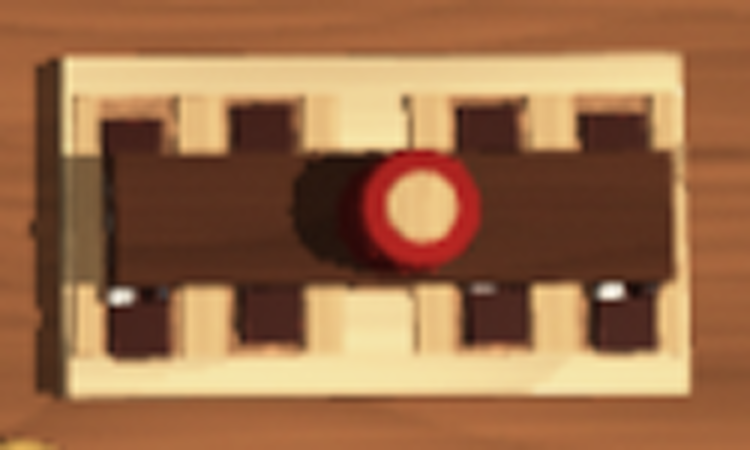

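View pics/presss.png

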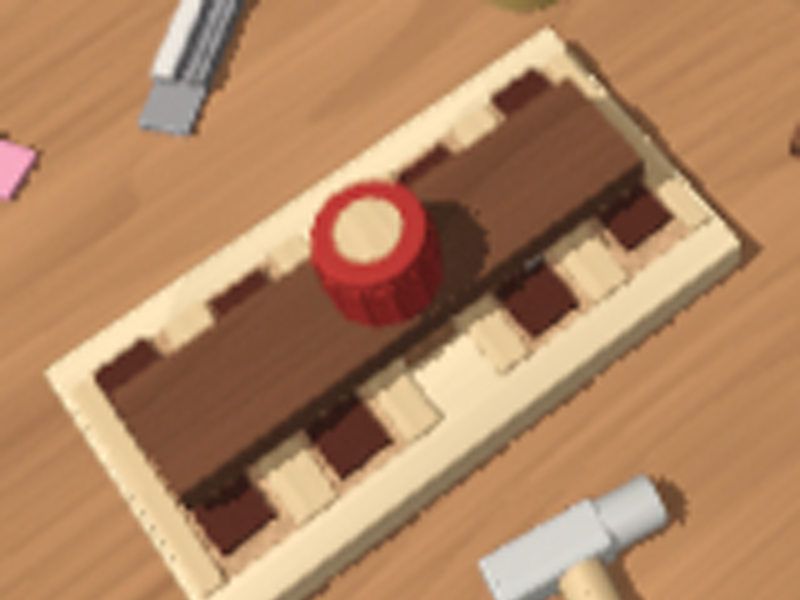

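All four stations hold a bridge (dark ends at crop x≈135, 265, 490 and 620). Inlays can be judged once the caul is off. The depth edges are noisy, so I'll intersect pixel rays with planes of known height.

```bash
cat >> h.py <<'E'
def plane(uv,h,m):
    K=np.array(m["intrinsics"]);R=np.array(m["R"]);t=np.array(m["t"])
    r=np.c_[np.asarray(uv,float),np.ones(len(uv))]@np.linalg.inv(K).T@R
    c=-R.T@t; return c+r*((h-c[2])/r[:,2])[:,None]
def prect(mask,h,m,name):
    mask=comp(cv2.morphologyEx(mask.astype(np.uint8),cv2.MORPH_OPEN,np.ones((3,3))))
    v,u=np.nonzero(mask); P=plane(np.c_[u,v],h,m)[:,:2].astype(np.float32)
    r=cv2.minAreaRect(P); print(name,len(u),"c",np.round(r[0],1),"size",np.round(r[1],1),"ang",round(r[2],2),"mean",np.round(P.mean(0),1),"ctr(minmax)",np.round((P.min(0)+P.max(0))/2,1)); return r
E
python3 - <<'E'
from h import *
z=np.load("pics/top0.npz");w=z["w"];Z=w[...,2];m=eyes.camera_model("top")
b=lambda *a:box(w,*a)
near=lambda h,e=5:np.abs(Z-h)<e
hsv=cv2.cvtColor(z["p"],cv2.COLOR_BGR2HSV)
H,S,V=[hsv[...,i].astype(int) for i in range(3)]
red=((H<8)|(H>172))&(S>150)&(V>100)
light=(V>190)&(S<150)
prect(b(350,145,475,220)&((Z>15)),25,m,"press")
prect(b(400,160,440,200)&near(111,7),111,m,"cap")
prect(b(355,150,475,215)&near(63,6),63,m,"caul")
prect(b(270,175,340,230)&near(16,9),18,m,"dish")
prect(b(255,95,350,150)&near(8,4),8,m,"rest board")
prect(b(255,95,307,150)&near(26,5),26,m,"bearer L")
prect(b(307,95,355,150)&near(26,5),26,m,"bearer R")
prect(b(150,150,260,220)&near(10,4.5),12,m,"tray")
prect(b(150,150,175,220)&red,12,m,"red")
prect(b(290,145,345,185)&near(18,4),18,m,"offcut")
prect(b(335,210,370,250)&near(32,6),32,m,"tin")
E
```

```text
press 5883 c [ 518.5 -299.2] size [310.1 169.1] ang 89.77 mean [ 518.2 -299.3] ctr(minmax) [ 518.3 -299.3]
cap 317 c [ 518.6 -298.2] size [52.5 52.9] ang 88.23 mean [ 518.4 -298.6] ctr(minmax) [ 518.6 -298.2]
caul 864 c [ 518.7 -227.1] size [124.   60.8] ang 89.03 mean [ 518.3 -222. ] ctr(minmax) [ 518.7 -226.6]
dish 82 c [537.5  15.7] size [45.  18.1] ang 89.03 mean [539.5  18.3] ctr(minmax) [537.7  15.7]
rest board 407 c [695.5   8.1] size [88.1 80. ] ang 84.49 mean [695.8  12.5] ctr(minmax) [698.2  10.8]
bearer L 217 c [696.9  98.1] size [83.9 25.5] ang 4.07 mean [696.1  98.2] ctr(minmax) [696.6  98.6]
bearer R 221 c [711.8 -70.8] size [84.3 25.9] ang 5.16 mean [712.9 -70.8] ctr(minmax) [711.9 -70.1]
tray 2934 c [519.4 322.9] size [275.4 159.5] ang 88.14 mean [516.  329.9] ctr(minmax) [521.7 323.4]
red 426 c [524.5 450.6] size [ 24.3 157.5] ang 88.08 mean [524.  450.5] ctr(minmax) [524.5 450.1]
offcut 594 c [572.2 -18.2] size [ 50.1 129.1] ang 21.29 mean [570.7 -16.1] ctr(minmax) [568.7 -18. ]
tin 459 c [ 378.6 -120.4] size [67.8 67.5] ang 89.02 mean [ 378.5 -119.8] ctr(minmax) [ 378.6 -120.4]
```

```bash
cat >> h.py <<'E'
def to(x,y,z,yaw):
    from scipy.spatial.transform import Rotation as Ro
    s=manip.sense(); R=Ro.from_euler('xyz',s["tool_rot"],degrees=True).as_matrix()
    d=R.T@(np.array([x,y,z])-s["eef_pos"])/10
    dy=yaw-s["tool_rot"][2]
    dy=(dy+180)%360-180
    n=max(np.linalg.norm(d)*10/41.7,abs(dy)/7.16)
    print("to",(x,y,z,yaw),"-> shift cm",np.round(d,2),"turn",round(-np.radians(dy),3),"(alt",round(-np.radians(dy-np.sign(dy)*360),3),") rows",round(n,1),"j6",round(s["joints"][5],1),"t",s["time_s"])
E
python3 - <<'E'
from h import *
z=np.load("pics/top0.npz");p=z["p"];m=eyes.camera_model("top")
g=cv2.cvtColor(p,cv2.COLOR_BGR2GRAY)[175:232,270:336]
g=cv2.resize(g,None,fx=4,fy=4,interpolation=cv2.INTER_CUBIC)
c=cv2.HoughCircles(cv2.medianBlur(g,5),cv2.HOUGH_GRADIENT,1.5,40,param1=120,param2=30,minRadius=55,maxRadius=95)
for k in c[0][:3]:
    uv=np.array([[270+k[0]/4,175+k[1]/4],[270+(k[0]+k[2])/4,175+k[1]/4]]);P=plane(uv,15,m);print(uv[0],k[2]/4,P[0],abs(P[1]-P[0])[1])
to(518.5,-298.8,330,-75)
E
```

```text
[303.9375 202.5625] 15.625 [463.92254455  24.64273358  15.        ] 46.85538038094527
to (518.5, -298.8, 330, -75) -> shift cm [-59.64 -59.95   7.47] turn -2.272 (alt 4.011 ) rows 20.4 j6 -3.8 t 0.1
```

```bash
python3 -m handwheel '[[[-10,-10,0,0,1],[-20,-20,0,0,1],[-25,-25,0,0,1],[-25,-25,0,0,1],[-25,-25,0,0,1],[-25,-25,0,0,1],[-25,-25,0,0,1],[-25,-25,0,0,1],[-25,-25,0,0,1]]]'
python3 -m handwheel '[[[-4,-4,0,0.12,1],[-8,-8,0,0.24,1],[-12,-12,0,0.36,1],[-16,-16,0,0.48,1],[-20,-20,0,0.6,1],[-24,-24,0,0.72,1],[-28,-28,0,0.84,1],[-31,-31,0,0.96,1],[-33,-33,0,1.08,1],[-34.6,-34.9,0,1.2,1]]]'
python3 -m handwheel '[[[0,0,0,0.12,1],[0,0,0,0.24,1],[0,0,0,0.36,1],[0,0,0,0.48,1],[0,0,0,0.6,1],[0,0,0,0.72,1],[0,0,0,0.84,1],[0,0,0,0.96,1],[0,0,0,1.08,1],[0,0,0,1.2,1]]]'
python3 -c "
from h import *
to(518.5,-298.8,270,-75)"
```

```text
time_s: 0.85
eef_pos: [354.4, 161.9, 404.6]
tool_rot: [-180.0, 0.0, 154.7]
wrist_force: [0.4, 1.1, -1.0]
width: 0.996
time_s: 1.68
eef_pos: [494.6, -229.5, 404.3]
tool_rot: [-180.0, -0.0, 85.7]
wrist_force: [0.0, 1.7, 0.3]
width: 1.002
time_s: 2.52
eef_pos: [494.4, -227.3, 404.3]
tool_rot: [-180.0, 0.0, 17.0]
wrist_force: [-0.9, 0.6, 0.7]
width: 0.999
to (518.5, -298.8, 270, -75) -> shift cm [ 0.23  7.55 13.43] turn 1.605 (alt -4.678 ) rows 12.8 j6 44.5 t 2.5167
```

```bash
python3 -m handwheel '[[[0.05,2,1,0.12,0.9],[0.1,4,2,0.24,0.9],[0.2,6,3,0.36,0.9],[0.23,7.5,4,0.48,0.9],[0.23,7.55,5,0.6,0.9],[0.23,7.55,6,0.72,0.9],[0.23,7.55,6,0.84,0.9],[0.23,7.55,6,0.96,0.9],[0.23,7.55,6,1.08,0.9],[0.23,7.55,6,1.2,0.9]]]'
python3 -m handwheel '[[[0,0,0,0.12,0.9],[0,0,0,0.24,0.9],[0,0,0,0.36,0.9],[0,0,0,0.4,0.9],[0,0,0,0.4,0.9]]]'
python3 - <<'E'
from h import *
to(518.5,-298.8,270,-75)
p,d,m=cam("scene"); cv2.imwrite("pics/s1.png",cv2.resize(p[180:380,140:400],None,fx=3,fy=3))
E
```

```text
time_s: 3.35
eef_pos: [519.0, -298.7, 344.2]
tool_rot: [180.0, 0.0, -51.8]
wrist_force: [0.3, -0.1, 0.5]
width: 0.895
time_s: 3.77
eef_pos: [519.0, -298.7, 344.3]
tool_rot: [180.0, 0.0, -74.5]
wrist_force: [-0.8, -0.5, -0.5]
width: 0.9
to (518.5, -298.8, 270, -75) -> shift cm [0.   0.05 7.43] turn 0.009 (alt -6.274 ) rows 1.8 j6 131.1 t 3.7667
```

View pics/s1.png

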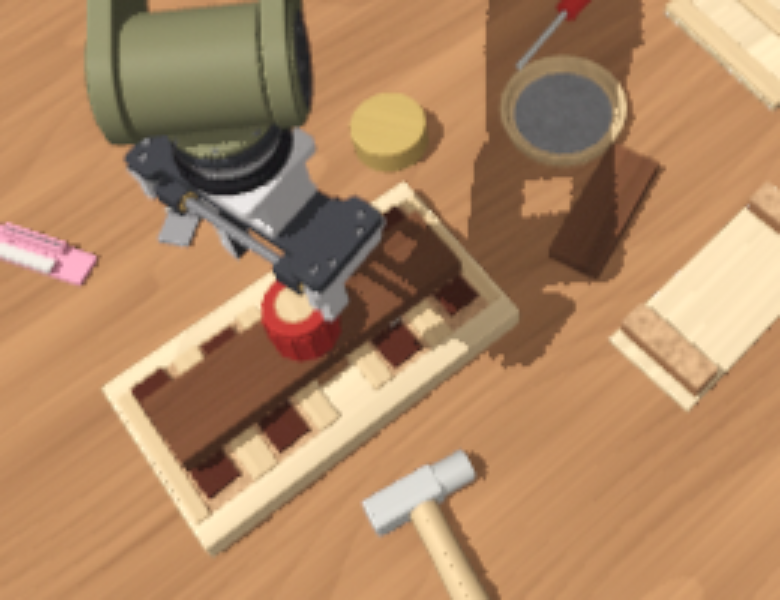

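The gripper hovers over the cap (crop (300,310)), with its fingers astride it. I'll descend and grip.

```bash
python3 -m handwheel '[[[0,0.05,2,0,0.9],[0,0.05,4,0,0.9],[0,0.05,6,0,0.9],[0,0.05,7.2,0,0.9],[0,0.05,7.4,0,0.9],[0,0.05,7.4,0,0.9]]]'
python3 -m handwheel '[[[0,0,0,0,0.7],[0,0,0,0,0.5],[0,0,0,0,0.3],[0,0,0,0,0],[0,0,0,0,0],[0,0,0,0,0],[0,0,0,0,0],[0,0,0,0,0]]]'
python3 -m handwheel '[[[0,0,-0.02,-0.12,0],[0,0,-0.03,-0.24,0],[0,0,-0.05,-0.36,0],[0,0,-0.07,-0.48,0],[0,0,-0.09,-0.6,0],[0,0,-0.1,-0.72,0],[0,0,-0.12,-0.84,0],[0,0,-0.14,-0.96,0],[0,0,-0.15,-1.08,0],[0,0,-0.17,-1.2,0]]]'
```

```text
time_s: 4.32
eef_pos: [518.6, -298.8, 270.3]
tool_rot: [180.0, 0.0, -74.3]
wrist_force: [-0.7, -1.1, 0.2]
width: 0.901
time_s: 4.98
eef_pos: [519.1, -298.7, 271.5]
tool_rot: [-179.9, -0.1, -74.4]
wrist_force: [5.6, 0.9, 1.0]
width: 0.607
time_s: 5.82
eef_pos: [518.5, -299.3, 272.7]
tool_rot: [179.9, -0.1, -5.3]
wrist_force: [0.3, -5.1, -1.3]
width: 0.605
```

```bash
for i in 1 2; do python3 -m handwheel '[[[0,0,-0.02,-0.12,0],[0,0,-0.03,-0.24,0],[0,0,-0.05,-0.36,0],[0,0,-0.07,-0.48,0],[0,0,-0.09,-0.6,0],[0,0,-0.1,-0.72,0],[0,0,-0.12,-0.84,0],[0,0,-0.14,-0.96,0],[0,0,-0.15,-1.08,0],[0,0,-0.17,-1.2,0]]]'; done
python3 -m handwheel '[[[0,0,-0.02,-0.12,0],[0,0,-0.03,-0.24,0],[0,0,-0.05,-0.36,0],[0,0,-0.07,-0.48,0],[0,0,-0.09,-0.6,0],[0,0,-0.1,-0.72,0],[0,0,-0.12,-0.84,0],[0,0,-0.14,-0.96,0],[0,0,-0.15,-1.08,0],[0,0,-0.15,-1.08,0]]]'
python3 - <<'E'
from h import *
print(manip.sense()["joints"])
p,d,m=cam("scene"); cv2.imwrite("pics/s2.png",cv2.resize(p[200:360,140:340],None,fx=3,fy=3))
E
```

```text
time_s: 6.65
eef_pos: [518.4, -299.9, 274.5]
tool_rot: [179.9, 0.1, 63.4]
wrist_force: [0.6, -13.8, -4.4]
width: 0.609
time_s: 7.48
eef_pos: [518.9, -300.7, 277.2]
tool_rot: [-180.0, 0.5, 132.2]
wrist_force: [9.8, -19.8, -4.1]
width: 0.605
time_s: 8.32
eef_pos: [519.5, -298.7, 278.5]
tool_rot: [-179.8, 0.3, -165.8]
wrist_force: [11.7, 0.5, -0.0]
width: 0.607
[-3.34100497e+01  3.05629122e+01  8.59811947e+01  9.39815626e-02
  6.31634257e+01 -1.37696135e+02]
```

View pics/s2.png

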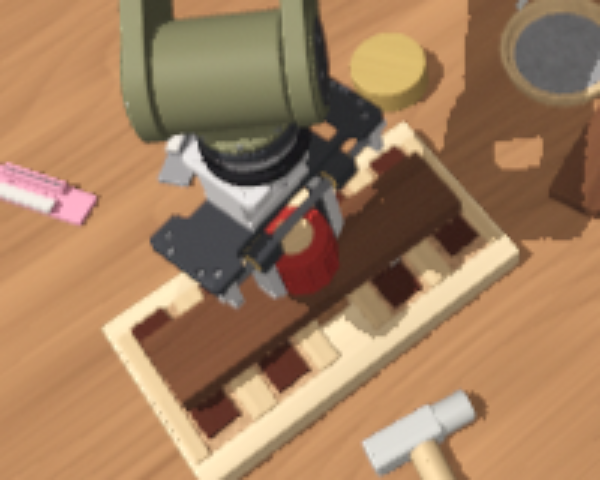

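```bash
python3 -m handwheel '[[[0,0,0,0,0.7],[0,0,0,0,0.8],[0,0,0,0,0.8],[0,0,0,0,0.8],[0,0,0,0,0.8]]]'
cat >> h.py <<'E'
def capz():
    p,d,m=cam("scene"); w=world(d,m); hsv=cv2.cvtColor(p,cv2.COLOR_BGR2HSV)
    k=((hsv[...,0]<8)|(hsv[...,0]>172))&(hsv[...,1]>150)&(hsv[...,2]>60)&(np.hypot(w[...,0]-518.5,w[...,1]+299)<35)&(w[...,2]>50)
    z=w[k][:,2]; print("cap red n",k.sum(),"z pct 2,50,90,98",np.round(np.percentile(z,[2,50,90,98]),1)); return w[k]
E
python3 - <<'E'
from h import *
capz(); z=np.load("pics/scene0.npz");
w=z["w"];hsv=cv2.cvtColor(z["p"],cv2.COLOR_BGR2HSV)
k=((hsv[...,0]<8)|(hsv[...,0]>172))&(hsv[...,1]>150)&(hsv[...,2]>60)&(np.hypot(w[...,0]-518.5,w[...,1]+299)<35)&(w[...,2]>50)
print("before",k.sum(),np.percentile(w[k][:,2],[2,50,90,98]))
to(518.8,-299,277,-75)
E
```

```text
time_s: 8.78
eef_pos: [518.4, -298.9, 277.2]
tool_rot: [180.0, -0.0, -166.2]
wrist_force: [-0.2, -0.3, 0.4]
width: 0.802
cap red n 426 z pct 2,50,90,98 [ 63.3 108.3 118.2 120.1]
before 468 [ 63.40621793 107.45999603 112.84799589 114.33282   ]
to (518.8, -299, 277, -75) -> shift cm [-0.03 -0.02  0.02] turn -1.593 (alt 4.691 ) rows 12.7 j6 -137.2 t 8.8333
```

```bash
for i in 1 2 3 4; do python3 -m handwheel '[[[0,0,0,0.12,0.8],[0,0,0,0.24,0.8],[0,0,0,0.36,0.8],[0,0,0,0.48,0.8],[0,0,0,0.6,0.8],[0,0,0,0.72,0.8],[0,0,0,0.84,0.8],[0,0,0,0.96,0.8],[0,0,0,1.08,0.8],[0,0,0,1.19,0.8]]]' | grep -E "rot|pos"; done
python3 -m handwheel '[[[0,0,0,0,0.7],[0,0,0,0,0.5],[0,0,0,0,0.3],[0,0,0,0,0],[0,0,0,0,0],[0,0,0,0,0],[0,0,0,0,0],[0,0,0,0,0]]]'
for i in 1 2 3 4; do python3 -m handwheel '[[[0,0,-0.02,-0.12,0],[0,0,-0.03,-0.24,0],[0,0,-0.05,-0.36,0],[0,0,-0.07,-0.48,0],[0,0,-0.09,-0.6,0],[0,0,-0.1,-0.72,0],[0,0,-0.12,-0.84,0],[0,0,-0.14,-0.96,0],[0,0,-0.15,-1.08,0],[0,0,-0.17,-1.19,0]]]'; done
python3 -m handwheel '[[[0,0,0,0,0.7],[0,0,0,0,0.8],[0,0,0,0,0.8],[0,0,0,0,0.8],[0,0,0,0,0.8]]]'
python3 -c "
from h import *
capz();to(518.8,-299,284,-80)"
```

```text
eef_pos: [518.5, -298.8, 277.2]
tool_rot: [-180.0, -0.0, 125.2]
eef_pos: [518.5, -298.8, 277.2]
tool_rot: [-180.0, 0.0, 57.0]
eef_pos: [518.5, -298.9, 277.2]
tool_rot: [180.0, 0.0, -11.1]
eef_pos: [518.5, -298.9, 277.2]
tool_rot: [180.0, 0.0, -79.3]
time_s: 12.83
eef_pos: [518.7, -298.7, 277.4]
tool_rot: [-180.0, -0.0, -78.9]
wrist_force: [5.2, 1.0, 0.5]
width: 0.61
time_s: 13.67
eef_pos: [518.4, -299.8, 279.5]
tool_rot: [179.9, -0.1, -10.4]
wrist_force: [3.9, -8.1, 0.2]
width: 0.613
time_s: 14.5
eef_pos: [518.5, -300.0, 281.4]
tool_rot: [179.8, 0.1, 57.7]
wrist_force: [3.8, -11.0, -0.7]
width: 0.609
time_s: 15.33
eef_pos: [518.9, -299.9, 283.3]
tool_rot: [179.9, 0.3, 125.9]
wrist_force: [11.3, -8.4, -0.3]
width: 0.61
time_s: 16.17
eef_pos: [518.5, -299.5, 284.6]
tool_rot: [-179.9, 0.0, -165.9]
wrist_force: [4.7, -6.2, 1.0]
width: 0.607
time_s: 16.58
eef_pos: [518.4, -298.8, 283.9]
tool_rot: [180.0, -0.0, -166.3]
wrist_force: [-0.6, -0.8, 0.6]
width: 0.8
cap red n 430 z pct 2,50,90,98 [ 63.9 117.2 125.6 127.7]
to (518.8, -299, 284, -80) -> shift cm [-0.02 -0.03 -0.01] turn -1.506 (alt 4.777 ) rows 12.0 j6 -137.2 t 16.6333
```

```bash
for i in 1 2 3 4; do python3 -m handwheel '[[[0,0,0,0.12,0.8],[0,0,0,0.24,0.8],[0,0,0,0.36,0.8],[0,0,0,0.48,0.8],[0,0,0,0.6,0.8],[0,0,0,0.72,0.8],[0,0,0,0.84,0.8],[0,0,0,0.96,0.8],[0,0,0,1.09,0.8],[0,0,0,1.21,0.8]]]' | grep -E "rot|pos"; done
python3 -m handwheel '[[[0,0,0,0,0.7],[0,0,0,0,0.5],[0,0,0,0,0.3],[0,0,0,0,0],[0,0,0,0,0],[0,0,0,0,0],[0,0,0,0,0],[0,0,0,0,0]]]'
for i in 1 2 3 4; do python3 -m handwheel '[[[0,0,-0.02,-0.12,0],[0,0,-0.03,-0.24,0],[0,0,-0.05,-0.36,0],[0,0,-0.07,-0.48,0],[0,0,-0.09,-0.61,0],[0,0,-0.1,-0.73,0],[0,0,-0.12,-0.85,0],[0,0,-0.14,-0.98,0],[0,0,-0.16,-1.1,0],[0,0,-0.18,-1.22,0]]]'; done
python3 -m handwheel '[[[0,0,-0.1,0,0],[0,0,-0.2,0,0],[0,0,-0.3,0,0],[0,0,-0.3,0,0]]]'
python3 -c "
from h import *
capz();to(518.8,-299,284,-80)"
```

```text
eef_pos: [518.5, -298.8, 284.0]
tool_rot: [-180.0, -0.0, 124.1]
eef_pos: [518.5, -298.8, 284.0]
tool_rot: [-180.0, 0.0, 54.7]
eef_pos: [518.5, -298.8, 284.0]
tool_rot: [-180.0, 0.0, -14.6]
eef_pos: [518.5, -298.8, 284.0]
tool_rot: [180.0, 0.0, -83.9]
time_s: 20.63
eef_pos: [518.6, -298.7, 284.1]
tool_rot: [-180.0, -0.0, -83.5]
wrist_force: [3.1, 1.9, 0.6]
width: 0.608
time_s: 21.47
eef_pos: [518.3, -299.2, 285.9]
tool_rot: [179.9, 0.0, -13.3]
wrist_force: [-0.3, -3.0, 0.2]
width: 0.608
time_s: 22.3
eef_pos: [518.3, -300.4, 288.2]
tool_rot: [179.8, 0.2, 56.6]
wrist_force: [3.4, -14.9, -2.3]
width: 0.605
time_s: 23.13
eef_pos: [518.9, -299.2, 290.0]
tool_rot: [179.9, 0.2, 126.5]
wrist_force: [7.1, -4.8, -2.4]
width: 0.607
time_s: 23.97
eef_pos: [518.6, -299.5, 292.0]
tool_rot: [-179.8, 0.1, -163.6]
wrist_force: [4.1, -4.7, 1.2]
width: 0.602
time_s: 24.3
eef_pos: [518.7, -299.0, 294.4]
tool_rot: [-179.9, 0.1, -163.9]
wrist_force: [6.3, -2.2, -1.1]
width: 0.609
cap red n 367 z pct 2,50,90,98 [ 87.7 129.  135.5 137.4]
to (518.8, -299, 284, -80) -> shift cm [-0.    0.    1.04] turn -1.465 (alt 4.818 ) rows 11.7 j6 -139.5 t 24.35
```

```bash
python3 -m handwheel '[[[0,0,-1,0,0],[0,0,-2.5,0,0],[0,0,-4,0,0],[0,0,-5.5,0,0],[0,0,-6,0,0],[0,0,-6,0,0]]]'
python3 -c "
from h import *
capz();to(464,25,260,-164)"
```

```text
time_s: 24.85
eef_pos: [518.4, -298.9, 355.2]
tool_rot: [-179.9, 0.0, -163.9]
wrist_force: [0.5, 0.3, -1.9]
width: 0.604
cap red n 405 z pct 2,50,90,98 [149.3 188.7 196.  197.7]
to (464, 25, 260, -164) -> shift cm [-3.73 32.63  9.4 ] turn 0.001 (alt -6.282 ) rows 8.2 j6 -139.5 t 24.9
```

```bash
python3 -m handwheel '[[[-0.4,4,0,0,0],[-0.9,8,0,0,0],[-1.4,12,0,0,0],[-1.8,16,0,0,0],[-2.3,20,2,0,0],[-2.7,24,4,0,0],[-3.2,28,6,0,0],[-3.7,32,8,0,0],[-3.73,32.63,9.4,0,0],[-3.73,32.63,9.4,0,0]]]'
python3 - <<'E'
from h import *
to(464,25,215,-164)
p,d,m=cam("top"); w=world(d,m); cv2.imwrite("pics/t3.png",p)
p,d,m=cam("scene"); w=world(d,m); cv2.imwrite("pics/s3.png",cv2.resize(p[150:310,230:430],None,fx=3,fy=3))
hsv=cv2.cvtColor(p,cv2.COLOR_BGR2HSV)
k=((hsv[...,0]<8)|(hsv[...,0]>172))&(hsv[...,1]>150)&(hsv[...,2]>60)&(np.hypot(w[...,0]-464,w[...,1]-25)<45)&(w[...,2]>20)
print(k.sum(),np.percentile(w[k],[2,50,98],axis=0))
E
```

```text
time_s: 25.73
eef_pos: [462.3, 27.9, 256.2]
tool_rot: [179.9, -0.4, -163.8]
wrist_force: [0.0, -1.1, -1.5]
width: 0.606
to (464, 25, 215, -164) -> shift cm [-0.11 -0.34  4.12] turn 0.004 (alt -6.279 ) rows 1.0 j6 -107.3 t 25.7333
179 [[463.19479061   5.88673797  52.88525034]
 [485.65324922  21.81168662  87.60371972]
 [491.94704377  50.45184089  99.67789307]]
```

View pics/s3.png

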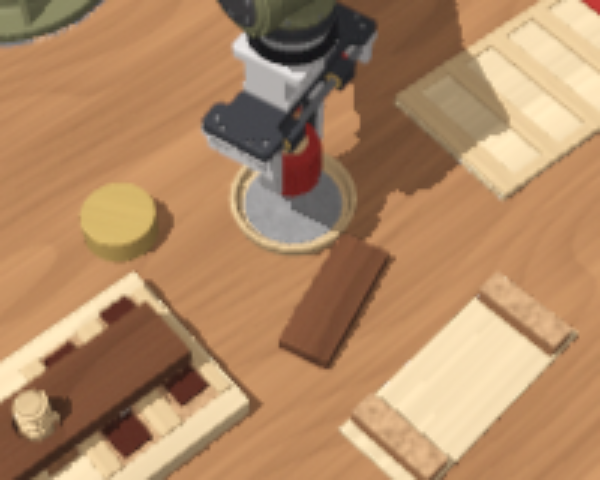

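```bash
python3 -m handwheel '[[[0,0,0.5,0,0],[0,0,1.5,0,0],[0,0,2.5,0,0],[0,0,3.2,0,0],[0,0,3.7,0,0],[0,0,4,0,0],[0,0,4.2,0,0],[0,0,4.2,0,0]]]'
python3 -c "
from h import *
to(464,25,215,-164)"
```

```text
time_s: 26.5
eef_pos: [464.1, 25.0, 218.0]
tool_rot: [180.0, -0.0, -163.9]
wrist_force: [0.1, 0.8, -1.6]
width: 0.602
to (464, 25, 215, -164) -> shift cm [0.01 0.   0.3 ] turn 0.001 (alt -6.282 ) rows 0.1 j6 -107.5 t 26.5
```

```bash
python3 -m handwheel '[[[0,0,0.1,0,0],[0,0,0.2,0,0],[0,0,0.3,0,0],[0,0,0.3,0,0],[0,0,0.3,0,0]]]'
python3 -m handwheel '[[[0,0,0,0,0.65],[0,0,0,0,0.7],[0,0,0,0,0.7],[0,0,0,0,0.7],[0,0,-0.5,0,0.7],[0,0,-2,0,0.75],[0,0,-4,0,0.8],[0,0,-7,0,0.8],[0,0,-10,0,0.8],[0,0,-11,0,0.8]]]'
python3 -c "
from h import *
to(518.5,-299,330,-90);to(518.5,-299,330,90)"
```

```text
time_s: 26.92
eef_pos: [464.2, 25.1, 215.5]
tool_rot: [-180.0, 0.0, -163.9]
wrist_force: [1.0, -0.7, 1.4]
width: 0.608
time_s: 27.75
eef_pos: [464.5, 25.1, 329.4]
tool_rot: [-179.9, 0.3, -163.9]
wrist_force: [0.7, 0.6, 0.6]
width: 0.801
to (518.5, -299, 330, -90) -> shift cm [ 3.770e+00 -3.264e+01 -3.000e-02] turn -1.291 (alt 4.993 ) rows 10.3 j6 -107.5 t 27.75
to (518.5, -299, 330, 90) -> shift cm [ 3.770e+00 -3.264e+01 -3.000e-02] turn 1.851 (alt -4.432 ) rows 14.8 j6 -107.5 t 27.75
```

```bash
python3 -m handwheel '[[[0.4,-4,0,0.12,0.95],[0.8,-8,0,0.24,0.95],[1.3,-12,0,0.36,0.95],[1.8,-16,0,0.48,0.95],[2.3,-20,0,0.6,0.95],[2.8,-24,0,0.72,0.95],[3.2,-28,0,0.84,0.95],[3.6,-31.5,0,0.96,0.95],[3.77,-32.64,0,1.08,0.95],[3.77,-32.64,0,1.2,0.95]]]'
python3 -m handwheel '[[[0,0,0,0.12,0.95],[0,0,0,0.24,0.95],[0,0,0,0.36,0.95],[0,0,0,0.48,0.95],[0,0,0,0.6,0.95],[0,0,0,0.65,0.95],[0,0,0,0.65,0.95],[0,0,0,0.65,0.95]]]'
python3 - <<'E'
from h import *
to(518.5,-299,241.5,90)
p,d,m=cam("top");w=world(d,m)
k=box(w,275,170,335,235)&(w[...,2]>40)&(w[...,2]<60)
print("cap in dish z",np.median(w[k][:,2])); prect(k,54,m,"cap")
E
```

```text
time_s: 28.58
eef_pos: [517.8, -301.9, 324.4]
tool_rot: [-180.0, -0.0, 126.8]
wrist_force: [-0.8, 0.8, 0.9]
width: 0.95
time_s: 29.25
eef_pos: [518.1, -299.0, 325.0]
tool_rot: [-180.0, -0.0, 90.2]
wrist_force: [0.0, 0.4, -0.2]
width: 0.954
to (518.5, -299, 241.5, 90) -> shift cm [-0.    0.04  8.35] turn 0.003 (alt -6.28 ) rows 2.0 j6 -33.7 t 29.25
cap in dish z 53.915411319036735
cap 292 c [461.2  26.3] size [52.2 52.2] ang 89.03 mean [460.7  25.4] ctr(minmax) [461.2  26.3]
```

```bash
python3 -m handwheel '[[[0,0,2,0,0.95],[0,0,4,0,0.95],[0,0,6,0,0.95],[0,0,7.5,0,0.95],[0,0,8.2,0,0.95],[0,0,8.35,0,0.95],[0,0,8.35,0,0.95]]]'
python3 -m handwheel '[[[0,0,0,0,0.85],[0,0,0,0,0.7],[0,0,0,0,0.5],[0,0,0,0,0],[0,0,0,0,0],[0,0,0,0,0],[0,0,0,0,0],[0,0,0,0,0]]]'
python3 -m handwheel '[[[0,0,-0.5,0,0],[0,0,-1,0,0],[0,0,-2,0,0],[0,0,-3,0,0],[0,0,-4,0,0],[0,0,-5,0,0],[0,0,-6,0,0],[0,0,-7,0,0],[0,0,-8,0,0],[0,0,-8,0,0]]]'
python3 - <<'E'
from h import *
to(704,13.5,330,95)
p,d,m=cam("scene"); cv2.imwrite("pics/s4.png",cv2.resize(p[200:380,140:360],None,fx=3,fy=3))
E
```

```text
time_s: 29.88
eef_pos: [518.3, -299.1, 241.9]
tool_rot: [-180.0, -0.0, 90.1]
wrist_force: [0.2, 0.4, -0.3]
width: 0.946
time_s: 30.55
eef_pos: [518.4, -299.1, 242.5]
tool_rot: [179.9, 0.0, 90.1]
wrist_force: [1.5, 0.7, 7.1]
width: 0.673
time_s: 31.38
eef_pos: [518.4, -299.1, 324.3]
tool_rot: [179.8, 0.1, 90.1]
wrist_force: [-0.4, -0.3, -3.5]
width: 0.679
to (704, 13.5, 330, 95) -> shift cm [31.24 18.6  -0.58] turn -0.086 (alt 6.197 ) rows 8.7 j6 -33.6 t 31.3833
```

View pics/s4.png

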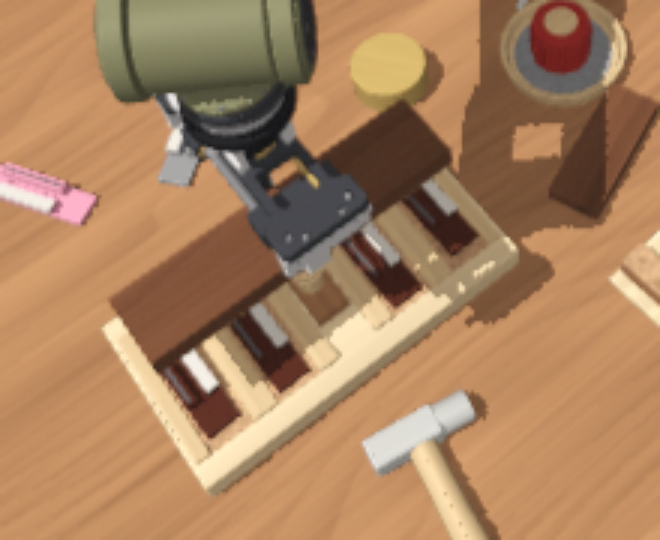

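```bash
python3 -m handwheel '[[[1,0.6,0,0,0],[3,1.8,0,0,0],[6,3.6,0,0,0],[9,5.4,0,0,0],[12,7.1,0,0,0],[15,8.9,0,0,0],[18,10.7,0,0,0],[21,12.5,0,0,0],[24,14.3,0,-0.03,0],[26.5,15.8,0,-0.06,0]]]'
python3 -c "
from h import *
to(704,13.5,330,95)"
```

```text
time_s: 32.27
eef_pos: [676.7, -30.7, 320.7]
tool_rot: [-179.9, -0.0, 93.6]
wrist_force: [0.5, -0.4, -2.5]
width: 0.677
to (704, 13.5, 330, 95) -> shift cm [ 4.24  3.   -0.93] turn -0.024 (alt 6.259 ) rows 1.3 j6 -9.3 t 32.2667
```

```bash
python3 -m handwheel '[[[2,1.5,0,-0.012,0],[3.5,2.5,0,-0.024,0],[4.2,2.95,1,-0.024,0],[4.24,3,2,-0.024,0],[4.24,3,3,-0.024,0],[4.24,3,4,-0.024,0],[4.24,3,5,-0.024,0],[4.24,3,5.5,-0.024,0],[4.24,3,6,-0.024,0],[4.24,3,6,-0.024,0]]]'
python3 - <<'E'
from h import *
to(704,13.5,230,95)
p,d,m=cam("top"); cv2.imwrite("pics/t4.png",cv2.resize(p[80:220,180:480],None,fx=2.6,fy=2.6))
E
```

```text
time_s: 33.1
eef_pos: [703.1, 9.8, 260.6]
tool_rot: [-179.9, -0.0, 94.8]
wrist_force: [-0.4, 0.2, -4.6]
width: 0.678
to (704, 13.5, 230, 95) -> shift cm [0.36 0.13 3.06] turn -0.003 (alt 6.28 ) rows 0.7 j6 -7.0 t 33.1
```

View pics/t4.png

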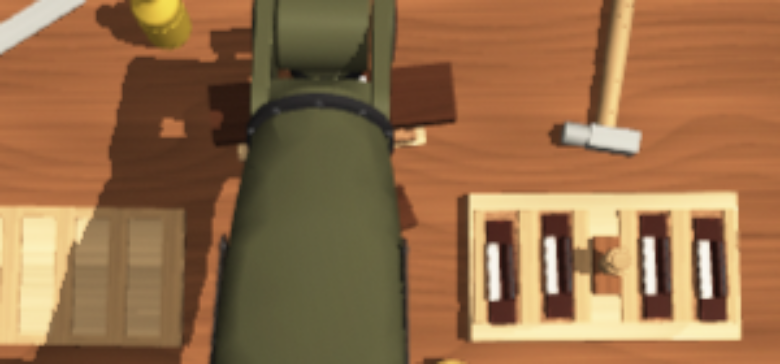

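The caul is aligned over the rest. All four bridges show the inlay on their left (+y) side at crop x≈493, 550, 650 and 705, the same side as the tray's red edge, so none needs flipping. I'll lower the caul.

```bash
python3 -m handwheel '[[[0.36,0.13,0.7,0,0],[0.36,0.13,1.4,0,0],[0.36,0.13,2,0,0],[0.36,0.13,2.5,0,0],[0.36,0.13,2.8,0,0],[0.36,0.13,3,0,0],[0.36,0.13,3.1,0,0],[0.36,0.13,3.1,0,0]]]'
```

```text
time_s: 33.82
eef_pos: [704.3, 14.0, 230.6]
tool_rot: [-180.0, 0.0, 94.9]
wrist_force: [-1.0, -0.6, -3.3]
width: 0.679
```

```bash
python3 -m handwheel '[[[0,0,0.1,0,0],[0,0,0.1,0,0],[0,0,0.1,0,0],[0,0,0.1,0,0]]]'
```

```text
time_s: 34.15
eef_pos: [704.3, 14.0, 229.9]
tool_rot: [180.0, 0.0, 94.9]
wrist_force: [-0.8, -0.6, -3.0]
width: 0.676
```

```bash
python3 -m handwheel '[[[0,0,0.1,0,0],[0,0,0.15,0,0],[0,0,0.15,0,0],[0,0,0.15,0,0]]]'
```

```text
time_s: 34.48
eef_pos: [704.3, 14.0, 229.5]
tool_rot: [179.9, 0.0, 94.9]
wrist_force: [-3.5, -0.4, 4.9]
width: 0.682
```

```bash
python3 -m handwheel '[[[0,0,0,0,0.75],[0,0,0,0,0.85],[0,0,0,0,0.88],[0,0,0,0,0.88],[0,0,-1,0,0.88],[0,0,-3,0,0.88],[0,0,-6,0,0.88],[0,0,-8,0,0.88],[0,0,-10,0,0.88],[0,0,-10,0,0.88]]]'
python3 -m handwheel '[[[-3,-2,0,0.1,0.88],[-6,-4,0,0.2,0.88],[-9,-6,0,0.3,0.88],[-12,-8,0,0.4,0.88],[-15,-10,0,0.5,0.88],[-18,-12,0,0.62,0.7],[-20,-14,0,0.74,0.53],[-20,-16,0,0.86,0.53],[-20,-18,0,0.98,0.53],[-20,-18.5,0,1.1,0.53]]]'
python3 - <<'E'
from h import *
p,d,m=cam("top"); w=world(d,m); cv2.imwrite("pics/t5.png",p)
Z=w[...,2]
prect(box(w,255,95,355,150)&(Z>40),50,m,"caul on rest")
print(np.median(Z[box(w,255,95,355,150)&(Z>40)]))
hsv=cv2.cvtColor(p,cv2.COLOR_BGR2HSV); S=hsv[...,1].astype(int);V=hsv[...,2].astype(int)
rose=box(w,355,150,475,215)&(V<120)&(Z>22)&(Z<45)
white=box(w,355,150,475,215)&(S<40)&(V>180)
n,l,s,c=cv2.connectedComponentsWithStats(white.astype(np.uint8))
for i in range(1,n):
    if s[i,4]>8: print("white",s[i],plane([c[i]],39,m)[0][:2].round(1))
c4=cv2.resize(p[150:215,350:475],None,fx=6,fy=6,interpolation=cv2.INTER_CUBIC);cv2.imwrite("pics/t5c.png",c4)
to(518.5,-181.2,330,0)
E
```

```text
time_s: 35.32
eef_pos: [704.5, 14.0, 334.0]
tool_rot: [179.6, 0.0, 94.9]
wrist_force: [0.6, 1.0, 0.5]
width: 0.876
time_s: 36.15
eef_pos: [534.8, -201.7, 328.0]
tool_rot: [-180.0, 0.0, 31.4]
wrist_force: [0.4, 0.5, -0.6]
width: 0.565
caul on rest 1905 c [700.7  12.9] size [ 66.1 269.8] ang 4.72 mean [700.9  13.1] ctr(minmax) [701.2  13.8]
49.79225307692387
white [449 173   5  22  85] [ 512.5 -409.6]
to (518.5, -181.2, 330, 0) -> shift cm [-0.39 -2.6  -0.18] turn 0.539 (alt -5.744 ) rows 4.3 j6 34.8 t 36.2
```

View pics/t5c.png

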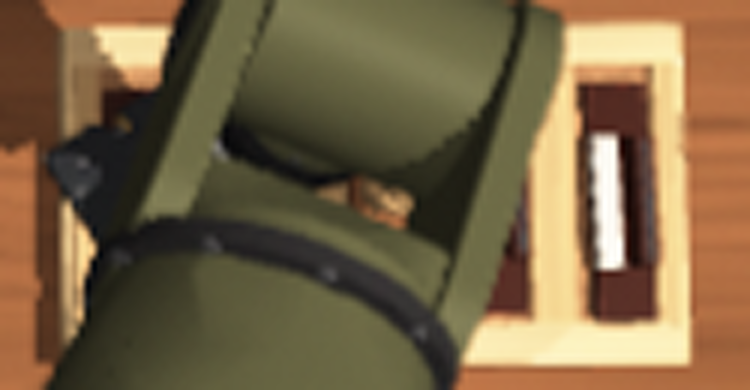

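```bash
python3 - <<'E'
from h import *
m=eyes.camera_model("top")
q=cv2.imread("pics/t4.png"); hsv=cv2.cvtColor(q,cv2.COLOR_BGR2HSV)
k=(hsv[...,1]<60)&(hsv[...,2]>150); k[:,:475]=0;k[:200]=0
n,l,s,c=cv2.connectedComponentsWithStats(k.astype(np.uint8))
for i in range(1,n):
    if s[i,4]>100:
        v,u=np.nonzero(l==i); P=plane(np.c_[180+(u+.5)/2.6-.5,80+(v+.5)/2.6-.5],39,m)[:,:2].astype(np.float32); r=cv2.minAreaRect(P); print(s[i],P.mean(0).round(1),np.round(r,1) if 0 else r)
k=(hsv[...,2]<115); k[:,:475]=0;k[:205]=0;k[330:]=0;k[:,740:]=0
n,l,s,c=cv2.connectedComponentsWithStats(k.astype(np.uint8))
for i in range(1,n):
    if s[i,4]>500:
        v,u=np.nonzero(l==i); P=plane(np.c_[180+(u+.5)/2.6-.5,80+(v+.5)/2.6-.5],33,m)[:,:2]; print("rose",s[i],P.min(0).round(1),P.max(0).round(1),((P.min(0)+P.max(0))/2).round(1))
to(518.5,-181.2,330,0)
E
```

```text
[544 237  15  57 629] [ 520.3 -235.1] ((520.380126953125, -234.8843536376953), (64.09880065917969, 13.50619888305664), 1.7863121032714844)
[643 237  13  58 642] [ 518.3 -346.9] ((517.9979248046875, -346.741455078125), (65.00773620605469, 13.146862983703613), 0.19582262635231018)
[698 240  15  59 651] [ 512.7 -409.8] ((512.9379272460938, -409.65057373046875), (66.25020599365234, 13.282514572143555), 1.0737364292144775)
[487 243  13  58 633] [ 514.1 -169.8] ((514.1069946289062, -169.55291748046875), (64.98922729492188, 13.440173149108887), 1.1438028812408447)
rose [ 541  214   34  103 2214] [ 462.4 -263.1] [ 579.4 -225.4] [ 520.9 -244.3]
rose [ 638  214   33  104 2107] [ 459.8 -371.6] [ 577.3 -336.6] [ 518.5 -354.1]
rose [ 693  219   33  102 2206] [ 455.1 -434.1] [ 570.9 -398.5] [ 513.  -416.3]
rose [ 486  221   32  103 1946] [ 455.7 -197.2] [ 572.6 -163.3] [ 514.2 -180.2]
to (518.5, -181.2, 330, 0) -> shift cm [-0.39 -2.6  -0.18] turn 0.539 (alt -5.744 ) rows 4.3 j6 34.8 t 36.2
```

```bash
python3 -m handwheel '[[[-0.6,-1.3,0,0.12,0.53],[-0.8,-2,0,0.24,0.53],[-0.8,-2.5,0,0.36,0.53],[-0.75,-2.8,0,0.48,0.53],[-0.72,-2.87,0,0.54,0.53],[-0.72,-2.87,0,0.54,0.53],[-0.72,-2.87,0,0.54,0.53]]]'
python3 -c "
from h import *
to(514.2,-180.3,230.5,0)"
```

```text
time_s: 36.78
eef_pos: [515.9, -180.3, 328.2]
tool_rot: [-180.0, 0.0, 1.2]
wrist_force: [0.6, 0.2, -0.0]
width: 0.531
to (514.2, -180.3, 230.5, 0) -> shift cm [-0.17 -0.01  9.77] turn 0.02 (alt -6.263 ) rows 2.3 j6 65.7 t 36.7833
```

```bash
python3 -m handwheel '[[[-0.17,0,2,0.02,0.53],[-0.17,0,4,0.02,0.53],[-0.17,0,6,0.02,0.53],[-0.17,0,8,0.02,0.53],[-0.17,0,9,0.02,0.53],[-0.17,0,9.5,0.02,0.53],[-0.17,0,9.75,0.02,0.53],[-0.17,0,9.75,0.02,0.53]]]'
python3 -m handwheel '[[[0,0,0,0,0.45],[0,0,0,0,0.4],[0,0,0,0,0.3],[0,0,0,0,0],[0,0,0,0,0],[0,0,0,0,0],[0,0,0,0,0]]]'
python3 -m handwheel '[[[0,0,-0.5,0,0],[0,0,-1,0,0],[0,0,-2,0,0],[0,0,-3.5,0,0],[0,0,-5,0,0],[0,0,-6.5,0,0],[0,0,-8,0,0],[0,0,-8,0,0]]]'
python3 -c "
from h import *
to(522.5,415.9,310,-1.9)"
```

```text
time_s: 37.45
eef_pos: [514.1, -180.5, 231.0]
tool_rot: [180.0, -0.0, -0.2]
wrist_force: [0.5, 0.3, -0.1]
width: 0.532
time_s: 38.03
eef_pos: [514.1, -180.5, 231.3]
tool_rot: [180.0, -0.0, -0.2]
wrist_force: [-1.6, -0.4, 6.7]
width: 0.312
time_s: 38.7
eef_pos: [514.3, -180.5, 314.2]
tool_rot: [179.9, -0.3, -0.2]
wrist_force: [1.0, -0.3, 1.1]
width: 0.312
to (522.5, 415.9, 310, -1.9) -> shift cm [  0.58 -59.65   0.31] turn 0.029 (alt -6.254 ) rows 14.3 j6 67.0 t 38.7
```

```bash
python3 -m handwheel '[[[0,-2,0,0,0],[0.1,-5,0,0,0],[0.1,-8.5,0,0,0],[0.2,-12,0,0,0],[0.2,-15.5,0,0,0],[0.2,-19,0,0,0],[0.3,-22.5,0,0,0],[0.3,-26,0,0,0],[0.3,-29.5,0,0,0],[0.3,-33,0,0,0]]]'
python3 -m handwheel '[[[0,-3.5,0,0.01,0],[0,-7,0,0.02,0],[0.1,-10.5,0,0.03,0],[0.1,-14,0,0.03,0],[0.1,-17.5,0,0.03,0],[0.2,-21,0,0.03,0],[0.2,-24,0,0.03,0],[0.27,-26,0,0.03,0],[0.27,-26.6,0,0.03,0],[0.27,-26.6,0,0.03,0]]]'
python3 -c "
from h import *
to(522.5,415.9,214.5,-1.9)"
```

```text
time_s: 39.53
eef_pos: [517.9, 151.3, 310.4]
tool_rot: [180.0, 0.0, -0.2]
wrist_force: [0.7, 0.2, 0.2]
width: 0.316
time_s: 40.37
eef_pos: [521.7, 416.5, 309.8]
tool_rot: [180.0, 0.0, -1.9]
wrist_force: [-0.1, 0.1, -0.9]
width: 0.314
to (522.5, 415.9, 214.5, -1.9) -> shift cm [0.09 0.05 9.53] turn 0.001 (alt -6.283 ) rows 2.3 j6 127.3 t 40.3667
```

```bash
python3 -m handwheel '[[[0.08,0.05,2,0,0],[0.08,0.05,4,0,0],[0.08,0.05,6,0,0],[0.08,0.05,7.5,0,0],[0.08,0.05,8.5,0,0],[0.08,0.05,9,0,0],[0.08,0.05,9.3,0,0],[0.08,0.05,9.5,0,0],[0.08,0.05,9.55,0,0],[0.08,0.05,9.55,0,0]]]'
python3 - <<'E'
from h import *
p,d,m=cam("scene"); cv2.imwrite("pics/s6.png",cv2.resize(p[110:250,330:500],None,fx=4,fy=4))
E
```

```text
time_s: 41.2
eef_pos: [523.0, 415.0, 215.9]
tool_rot: [-180.0, -0.0, -2.0]
wrist_force: [-1.0, -0.3, -0.3]
width: 0.312
```

View pics/s6.png

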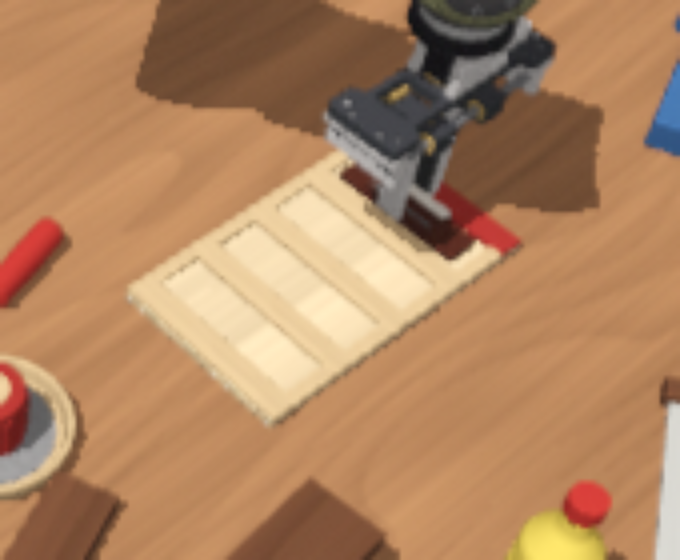

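The first bridge is over the bay next to the red edge, inlay towards red. I'll lower the last bit and release.

```bash
python3 -m handwheel '[[[0,0,0.1,0,0],[0,0,0.15,0,0],[0,0,0.15,0,0],[0,0,0.15,0,0]]]' | grep -E "pos|force"
python3 -m handwheel '[[[0,0,0,0,0.4],[0,0,0,0,0.48],[0,0,0,0,0.5],[0,0,-1,0,0.53],[0,0,-3,0,0.53],[0,0,-6,0,0.53],[0,0,-8.5,0,0.53],[0,0,-8.5,0,0.53]]]'
python3 -c "
from h import *
to(520.5,-244.6,300,0)"
```

```text
eef_pos: [523.0, 415.1, 214.4]
wrist_force: [-1.1, -1.5, 5.6]
time_s: 42.25
eef_pos: [523.4, 415.3, 305.3]
tool_rot: [-179.7, -0.4, -2.0]
wrist_force: [1.5, 0.2, 0.8]
width: 0.531
to (520.5, -244.6, 300, 0) -> shift cm [ 1.96 65.97  0.21] turn -0.034 (alt 6.249 ) rows 15.8 j6 127.3 t 42.25
```

```bash
cat >> h.py <<'E'
def bridges(show=True):
    p,d,m=cam("top"); hsv=cv2.cvtColor(p,cv2.COLOR_BGR2HSV)
    k=(hsv[...,1]<60)&(hsv[...,2]>150); k[:140]=0;k[222:]=0;k[:,:155]=0;k[:,480:]=0
    n,l,s,c=cv2.connectedComponentsWithStats(k.astype(np.uint8))
    for i in range(1,n):
        if s[i,4]>25:
            v,u=np.nonzero(l==i); h=39 if c[i][0]>300 else 22
            r=cv2.minAreaRect(plane(np.c_[u,v],h,m)[:,:2].astype(np.float32)); print("inlay px",c[i].round(),s[i,4],np.round(r[0],1),np.round(r[1],1),round(r[2],1))
    return p
E
python3 -c "
from h import *
bridges()"
python3 -m handwheel '[[[0.1,4,0,0,0.42],[0.2,8,0,0,0.42],[0.3,12,0,0,0.42],[0.4,16,0,0,0.42],[0.5,20,0,0,0.42],[0.6,24,0,0,0.42],[0.7,28,0,0,0.42],[0.8,32,0,0,0.42],[0.9,36,0,-0.03,0.42],[1,40,0,-0.03,0.42]]]'
python3 -c "
from h import *
to(520.5,-244.6,300,0)"
```

```text
inlay px [392. 182.] 91 [ 520.7 -234.9] [62.6 12.1] 1.5
inlay px [429. 181.] 89 [ 518.9 -345.6] [11.8 62.2] 88.1
inlay px [451. 183.] 93 [ 513.3 -410.3] [11.8 65.1] 87.9
time_s: 43.13
eef_pos: [518.6, 13.0, 298.2]
tool_rot: [-180.0, 0.1, -0.1]
wrist_force: [1.6, 0.2, -0.6]
width: 0.42
to (520.5, -244.6, 300, 0) -> shift cm [ 0.25 25.76 -0.19] turn -0.002 (alt 6.281 ) rows 6.2 j6 87.5 t 43.1333
```

```bash
python3 -m handwheel '[[[0.1,4,0,0,0.42],[0.1,8,0,0,0.42],[0.2,12,0,0,0.42],[0.2,16,0,0,0.42],[0.2,20,0,0,0.42],[0.25,24,0,0,0.42],[0.25,25.5,0,0,0.42],[0.25,25.5,0,0,0.42],[0.25,25.5,0,0,0.42]]]'
python3 -c "
from h import *
to(520.5,-244.6,230.5,0)"
```

```text
time_s: 43.88
eef_pos: [520.4, -240.0, 297.9]
tool_rot: [-179.9, 0.1, -0.3]
wrist_force: [-0.4, 0.0, 0.1]
width: 0.422
to (520.5, -244.6, 230.5, 0) -> shift cm [0.02 0.46 6.74] turn -0.005 (alt 6.278 ) rows 1.6 j6 61.9 t 43.8833
```

```bash
python3 -m handwheel '[[[0,0.45,0,0,0.42],[0,0.45,1,0,0.42],[0,0.45,2.5,0,0.42],[0,0.45,4,0,0.42],[0,0.45,5.5,0,0.42],[0,0.45,6.3,0,0.42],[0,0.45,6.7,0,0.42],[0,0.45,6.7,0,0.42],[0,0.45,6.7,0,0.42]]]'
python3 -m handwheel '[[[0,0,0,0,0.35],[0,0,0,0,0.2],[0,0,0,0,0],[0,0,0,0,0],[0,0,0,0,0],[0,0,0,0,0]]]'
python3 -m handwheel '[[[0,0,-0.5,0,0],[0,0,-1,0,0],[0,0,-2,0,0],[0,0,-3.5,0,0],[0,0,-5,0,0],[0,0,-6.5,0,0],[0,0,-8,0,0],[0,0,-8,0,0]]]'
python3 -c "
from h import *
to(520.4,353.9,310,-1.9)"
```

```text
time_s: 44.63
eef_pos: [520.9, -244.4, 232.1]
tool_rot: [180.0, -0.0, -0.2]
wrist_force: [0.0, -0.6, 1.1]
width: 0.418
time_s: 45.13
eef_pos: [520.8, -244.7, 232.5]
tool_rot: [180.0, -0.1, -0.2]
wrist_force: [-0.4, 0.6, 6.4]
width: 0.313
time_s: 45.8
eef_pos: [520.9, -244.8, 315.4]
tool_rot: [179.9, -0.3, -0.2]
wrist_force: [-0.0, -0.3, 0.4]
width: 0.314
to (520.4, 353.9, 310, -1.9) -> shift cm [ -0.31 -59.87   0.4 ] turn 0.029 (alt -6.254 ) rows 14.4 j6 61.4 t 45.8
```

```bash
python3 -m handwheel '[[[0,-2,0,0,0],[0,-5,0,0,0],[0,-8.5,0,0,0],[0,-12,0,0,0],[-0.1,-15.5,0,0,0],[-0.1,-19,0,0,0],[-0.1,-22.5,0,0,0],[-0.1,-26,0,0,0],[-0.1,-29.5,0,0,0],[-0.1,-33,0,0,0]]]'
python3 -m handwheel '[[[0,-3.5,0,0.01,0],[0,-7,0,0.02,0],[-0.1,-10.5,0,0.03,0],[-0.1,-14,0,0.03,0],[-0.2,-17.5,0,0.03,0],[-0.2,-21,0,0.03,0],[-0.2,-24,0,0.03,0],[-0.2,-26.5,0,0.03,0],[-0.2,-26.85,0,0.03,0],[-0.2,-26.85,0,0.03,0]]]'
python3 -c "
from h import *
to(520.4,353.9,216,-1.9)"
```

```text
time_s: 46.63
eef_pos: [520.6, 87.1, 311.5]
tool_rot: [180.0, 0.0, -0.2]
wrist_force: [0.7, 0.4, -1.5]
width: 0.31
time_s: 47.47
eef_pos: [519.7, 354.9, 310.9]
tool_rot: [180.0, 0.0, -1.8]
wrist_force: [-0.1, -0.0, -1.1]
width: 0.312
to (520.4, 353.9, 216, -1.9) -> shift cm [0.08 0.09 9.49] turn 0.001 (alt -6.282 ) rows 2.3 j6 122.8 t 47.4667
```

```bash
python3 -m handwheel '[[[0.05,0.05,2,0,0],[0.05,0.05,4,0,0],[0.05,0.05,6,0,0],[0.05,0.05,7.5,0,0],[0.05,0.05,8.5,0,0],[0.05,0.05,9,0,0],[0.05,0.05,9.3,0,0],[0.05,0.05,9.5,0,0],[0.05,0.05,9.6,0,0],[0.05,0.05,9.6,0,0]]]' | grep -E "pos|force|wid"
python3 -m handwheel '[[[0,0,0.05,0,0],[0,0,0.1,0,0],[0,0,0.1,0,0]]]' | grep -E "pos|force"
```

```text
eef_pos: [520.8, 353.4, 216.3]
wrist_force: [-0.6, -0.2, -1.0]
width: 0.315
eef_pos: [520.7, 353.5, 215.5]
wrist_force: [-1.4, -0.2, 4.5]
```

```bash
python3 -m handwheel '[[[0,0,0,0,0.4],[0,0,0,0,0.48],[0,0,0,0,0.5],[0,0,-1,0,0.5],[0,0,-3,0,0.5],[0,0,-6,0,0.5],[0,0,-8.5,0,0.42],[0,0,-8.5,0,0.42]]]'
python3 -c "
from h import *
bridges()
to(518.5,-355.3,300,0)"
```

```text
time_s: 49.22
eef_pos: [521.2, 353.7, 306.0]
tool_rot: [-179.7, -0.4, -2.0]
wrist_force: [0.6, 0.1, 0.8]
width: 0.43
inlay px [429. 181.] 89 [ 518.9 -345.6] [11.8 62.2] 88.1
inlay px [451. 183.] 93 [ 513.3 -410.3] [11.8 65.1] 87.9
to (518.5, -355.3, 300, 0) -> shift cm [ 2.18 70.85  0.13] turn -0.034 (alt 6.249 ) rows 17.0 j6 122.8 t 49.2667
```

```bash
python3 -m handwheel '[[[0.1,4,-1,0,0.42],[0.2,8,-2,0,0.42],[0.4,12,-3,0,0.42],[0.5,16,-3,0,0.42],[0.6,20,-3,0,0.42],[0.7,24,-3,0,0.42],[0.9,28,-3,0,0.42],[1,32,-3,0,0.42],[1.1,36,-3,-0.03,0.42],[1.2,40,-3,-0.034,0.42]]]' | grep -E "pos"
python3 -m handwheel '[[[0,4,0,0,0.42],[0,8,0,0,0.42],[0,12,0,0,0.42],[0,16,0,0,0.42],[0,20,0,0,0.42],[0,24,0,0,0.42],[0,27,0,0,0.42],[0,29,0,0,0.42],[0,29.8,0,0,0.42],[0,29.8,0,0,0.42]]]'
python3 -c "
from h import *
to(518.5,-355.8,230.2,0)"
```

```text
eef_pos: [518.4, -48.7, 329.2]
time_s: 50.93
eef_pos: [518.5, -345.9, 328.7]
tool_rot: [-180.0, 0.1, -0.1]
wrist_force: [0.4, 0.7, 0.7]
width: 0.423
to (518.5, -355.8, 230.2, 0) -> shift cm [0.01 1.   9.85] turn -0.002 (alt 6.281 ) rows 2.4 j6 53.0 t 50.9333
```

```bash
python3 -m handwheel '[[[0,0.95,0,0,0.42],[0,0.95,0,0,0.42],[0,0.95,1,0,0.42],[0,0.95,2.5,0,0.42],[0,0.95,4,0,0.42],[0,0.95,5,0,0.42],[0,0.95,5,0,0.42]]]' | grep -E "pos"
python3 -c "
from h import *
to(518.5,-355.8,230.5,0)"
```

```text
eef_pos: [518.8, -353.4, 277.1]
to (518.5, -355.8, 230.5, 0) -> shift cm [-0.01  0.26  4.66] turn 0.001 (alt -6.283 ) rows 1.1 j6 52.4 t 51.5167
```

```bash
python3 -m handwheel '[[[0,0.23,0,0,0.42],[0,0.23,1,0,0.42],[0,0.23,2.5,0,0.42],[0,0.23,3.8,0,0.42],[0,0.23,4.5,0,0.42],[0,0.23,4.65,0,0.42],[0,0.23,4.65,0,0.42]]]'
python3 -m handwheel '[[[0,0,0,0,0.35],[0,0,0,0,0.2],[0,0,0,0,0],[0,0,0,0,0],[0,0,0,0,0],[0,0,0,0,0]]]'
python3 -m handwheel '[[[0,0,-0.5,0,0],[0,0,-1,0,0],[0,0,-2,0,0],[0,0,-3.5,0,0],[0,0,-5,0,0],[0,0,-6.5,0,0],[0,0,-8.5,0,0],[0,0,-10.5,0,0],[0,0,-10.5,0,0]]]'
python3 -c "
from h import *
to(518.4,291.9,330,-1.9)"
```

```text
time_s: 52.1
eef_pos: [518.9, -356.6, 232.9]
tool_rot: [-180.0, 0.0, -0.0]
wrist_force: [0.2, 0.3, -0.1]
width: 0.423
time_s: 52.6
eef_pos: [519.0, -356.7, 234.0]
tool_rot: [180.0, -0.1, -0.0]
wrist_force: [0.2, 1.1, 6.3]
width: 0.312
time_s: 53.35
eef_pos: [519.1, -356.7, 343.2]
tool_rot: [179.8, -0.3, -0.0]
wrist_force: [0.5, 0.7, 1.0]
width: 0.312
to (518.4, 291.9, 330, -1.9) -> shift cm [ -0.09 -64.87   1.07] turn 0.033 (alt -6.25 ) rows 15.6 j6 52.2 t 53.35
```

```bash
python3 -m handwheel '[[[0,-2,0,0,0],[0,-5,0,0,0],[0,-8.5,0,0,0],[0,-12,0,0,0],[0,-15.5,0,0,0],[0,-19,0,0,0],[0,-22.5,0,0,0],[0,-26,0,0,0],[0,-29.5,0,0,0],[0,-33,0,0,0]]]' | grep -E "pos|wid"
python3 -m handwheel '[[[0,-3.5,0,0.01,0],[0,-7,0,0.02,0],[0,-10.5,0.5,0.03,0],[0,-14,1,0.033,0],[0,-17.5,1.5,0.033,0],[-0.1,-21,2,0.033,0],[-0.1,-25,2.5,0.033,0],[-0.1,-29,3,0.033,0],[-0.1,-31.85,3,0.033,0],[-0.1,-31.85,3,0.033,0]]]'
python3 -c "
from h import *
to(518.4,291.9,218,-1.9)"
```

```text
eef_pos: [518.5, -24.9, 338.1]
width: 0.313
time_s: 55.02
eef_pos: [517.0, 296.2, 307.4]
tool_rot: [-180.0, 0.0, -1.7]
wrist_force: [0.5, 0.1, -0.8]
width: 0.311
to (518.4, 291.9, 218, -1.9) -> shift cm [0.16 0.43 8.94] turn 0.004 (alt -6.279 ) rows 2.1 j6 117.9 t 55.0167
```

```bash
python3 -m handwheel '[[[0.1,0.2,1,0,0],[0.1,0.2,3,0,0],[0.1,0.2,5,0,0],[0.1,0.2,6,0,0],[0.1,0.2,6,0,0],[0.1,0.2,6,0,0],[0.1,0.2,6,0,0]]]' | grep -E "pos|wid"
python3 -c "
from h import *
to(518.4,291.9,217,-1.9)"
```

```text
eef_pos: [519.3, 289.5, 249.3]
width: 0.32
to (518.4, 291.9, 217, -1.9) -> shift cm [-0.1  -0.23  3.23] turn -0.001 (alt 6.283 ) rows 0.8 j6 117.5 t 55.6
```

```bash
python3 -m handwheel '[[[-0.1,-0.23,0.5,0,0],[-0.1,-0.23,1.5,0,0],[-0.1,-0.23,2.3,0,0],[-0.1,-0.23,2.8,0,0],[-0.1,-0.23,3.1,0,0],[-0.1,-0.23,3.25,0,0],[-0.1,-0.23,3.25,0,0]]]' | grep -E "pos|wid|force"
python3 -m handwheel '[[[0,0,0,0,0],[0,0,0.05,0,0],[0,0,0.05,0,0]]]' | grep -E "pos|force"
```

```text
eef_pos: [518.0, 292.2, 216.5]
wrist_force: [-5.6, -3.2, 12.5]
width: 0.313
eef_pos: [518.1, 292.3, 216.5]
wrist_force: [-8.4, -4.3, 18.7]
```

```bash
python3 -m handwheel '[[[0,0,-0.1,0,0],[0,0,-0.1,0,0.4],[0,0,-0.1,0,0.48],[0,0,-0.1,0,0.5],[0,0,-1,0,0.5],[0,0,-3,0,0.5],[0,0,-6,0,0.5],[0,0,-9,0,0.5],[0,0,-11,0,0.5],[0,0,-11,0,0.5]]]' | grep -E "pos|wid|force"
python3 - <<'E'
from h import *
p=bridges()
to(513.2,-419.5,330,0)
q,d,m=cam("scene"); 
a=cv2.resize(q[110:250,330:500],None,fx=3,fy=3); b=cv2.resize(q[230:370,160:330],None,fx=2,fy=2)
o=np.zeros((420,800,3),np.uint8); o[:,:510]=a; o[:280,510:800]=b[:280,:290]; cv2.imwrite("pics/s7.png",o)
E
```

```text
eef_pos: [518.4, 292.4, 330.5]
wrist_force: [1.1, 0.7, 0.2]
width: 0.499
inlay px [451. 183.] 94 [ 513.3 -410.3] [11.8 65.1] 87.9
to (513.2, -419.5, 330, 0) -> shift cm [ 1.87 71.15 -0.35] turn -0.033 (alt 6.25 ) rows 17.1 j6 117.8 t 57.3167
```

View pics/s7.png

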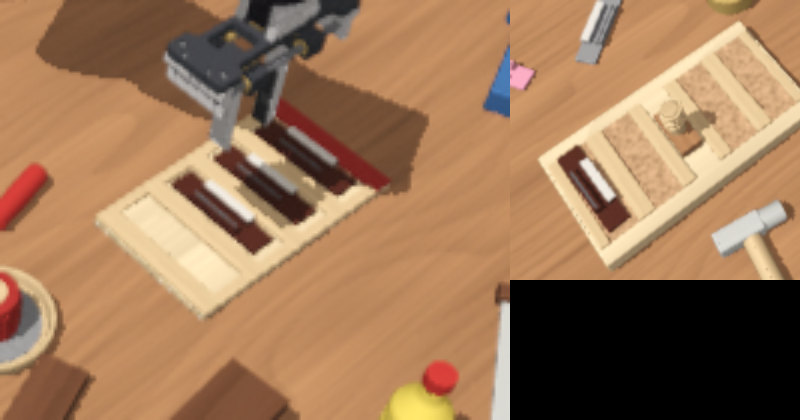

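Three bridges sit in their bays at crop (310,155), (265,185) and (222,212), inlays towards the red edge. One remains at the press's outer station. Now the last one.

```bash
python3 -m handwheel '[[[0.1,4,0,0,0.5],[0.2,8,0,0,0.5],[0.3,12,0,0,0.5],[0.4,16,0,0,0.5],[0.5,20,0,0,0.5],[0.6,24,0,0,0.5],[0.7,28,0,0,0.5],[0.8,32,0,0,0.5],[0.9,36,0,-0.03,0.5],[1,40,0,-0.033,0.5]]]' | grep -E "pos"
python3 -m handwheel '[[[-0.1,4,0,0,0.5],[-0.1,8,0,0,0.5],[-0.2,12,0,0,0.5],[-0.3,16,0,0,0.5],[-0.3,20,0,0,0.5],[-0.4,24,0,0,0.5],[-0.4,28,0,0,0.5],[-0.45,30,0,0,0.5],[-0.45,30,0,0,0.5],[-0.45,30,0,0,0.5]]]' | grep pos
python3 -m handwheel '[[[0,0,0,0,0.5],[0,0,0,0,0.5]]]' | grep pos
python3 -c "
from h import *
to(513.2,-419,230.5,0)"
```

```text
eef_pos: [514.1, -109.8, 324.1]
eef_pos: [509.8, -408.6, 323.3]
eef_pos: [510.5, -406.8, 324.8]
to (513.2, -419, 230.5, 0) -> shift cm [0.27 1.23 9.43] turn 0.001 (alt -6.282 ) rows 2.3 j6 48.2 t 59.2
```

```bash
python3 -m handwheel '[[[0.25,1.2,0,0,0.5],[0.25,1.2,1,0,0.5],[0.25,1.2,3,0,0.5],[0.25,1.2,5,0,0.5],[0.25,1.2,6,0,0.5],[0.25,1.2,6,0,0.5],[0.25,1.2,6,0,0.5]]]' | grep -E "pos"
python3 -c "
from h import *
to(513.2,-419,230.5,0)"
```

```text
eef_pos: [512.9, -419.4, 265.2]
to (513.2, -419, 230.5, 0) -> shift cm [ 0.03 -0.04  3.47] turn 0.0 (alt -6.283 ) rows 0.8 j6 47.5 t 59.7833
```

```bash
python3 -m handwheel '[[[0,0,1,0,0.5],[0,0,2,0,0.5],[0,0,3,0,0.5],[0,0,3.4,0,0.5],[0,0,3.45,0,0.5],[0,0,3.45,0,0.5]]]'
python3 -m handwheel '[[[0,0,0,0,0.4],[0,0,0,0,0.2],[0,0,0,0,0],[0,0,0,0,0],[0,0,0,0,0],[0,0,0,0,0],[0,0,0,0,0]]]'
python3 -m handwheel '[[[0,0,-0.5,0,0],[0,0,-1,0,0],[0,0,-2,0,0],[0,0,-3.5,0,0],[0,0,-5,0,0],[0,0,-6.5,0,0],[0,0,-8.5,0,0],[0,0,-10.5,0,0],[0,0,-10.5,0,0]]]'
python3 -c "
from h import *
to(516.3,229.9,330,-1.9)"
```

```text
time_s: 60.28
eef_pos: [512.7, -419.9, 230.4]
tool_rot: [-180.0, 0.0, -0.0]
wrist_force: [-0.6, 0.6, 1.1]
width: 0.499
time_s: 60.87
eef_pos: [512.8, -420.0, 231.2]
tool_rot: [180.0, -0.0, -0.0]
wrist_force: [-0.1, 0.0, 4.2]
width: 0.31
time_s: 61.62
eef_pos: [512.9, -420.0, 341.0]
tool_rot: [179.7, -0.3, -0.0]
wrist_force: [-0.0, -1.0, 1.5]
width: 0.314
to (516.3, 229.9, 330, -1.9) -> shift cm [  0.33 -65.     0.81] turn 0.033 (alt -6.25 ) rows 15.6 j6 47.5 t 61.6167
```

```bash
python3 -m handwheel '[[[0,-2,0,0,0],[0,-5,0,0,0],[0,-8.5,0,0,0],[0.1,-12,0,0,0],[0.1,-15.5,0,0,0],[0.1,-19,0,0,0],[0.2,-22.5,0,0,0],[0.2,-26,0,0,0],[0.2,-29.5,0,0,0],[0.2,-33,0,0,0]]]' | grep -E "pos|wid"
python3 -m handwheel '[[[0,-3.5,0,0.01,0],[0,-7,0,0.02,0],[0,-10.5,0.5,0.03,0],[0,-14,1,0.033,0],[0.1,-17.5,1.5,0.033,0],[0.1,-21,2,0.033,0],[0.1,-24,2.5,0.033,0],[0.1,-27,3,0.033,0],[0.1,-30,3,0.033,0],[0.1,-32,3,0.033,0]]]' | grep -E "pos|wid"
python3 -m handwheel '[[[0,0,1,0,0],[0,0,2,0,0],[0,0,3,0,0],[0,0,4,0,0],[0,0,4,0,0],[0,0,4,0,0]]]' | grep -E "pos|wid"
python3 -c "
from h import *
to(516.3,229.9,216,-1.9)"
```

```text
eef_pos: [514.3, -88.3, 335.6]
width: 0.316
eef_pos: [515.3, 232.4, 305.1]
width: 0.315
eef_pos: [515.9, 229.3, 265.1]
width: 0.313
to (516.3, 229.9, 216, -1.9) -> shift cm [ 0.04 -0.06  4.91] turn -0.001 (alt 6.282 ) rows 1.2 j6 112.2 t 63.7833
```

```bash
python3 -m handwheel '[[[0.03,0,1,0,0],[0.03,0,2.5,0,0],[0.03,0,3.7,0,0],[0.03,0,4.4,0,0],[0.03,0,4.8,0,0],[0.03,0,4.95,0,0],[0.03,0,4.95,0,0],[0.03,0,4.95,0,0]]]' | grep -E "pos|wid|force"
python3 -m handwheel '[[[0,0,0.05,0,0],[0,0,0.1,0,0],[0,0,0.1,0,0]]]' | grep -E "pos|force"
```

```text
eef_pos: [516.3, 230.1, 216.7]
wrist_force: [0.2, -0.1, -0.8]
width: 0.314
eef_pos: [516.1, 230.1, 215.4]
wrist_force: [0.3, 0.4, -1.4]
```

```bash
python3 -m handwheel '[[[0,0,0.05,0,0],[0,0,0.1,0,0],[0,0,0.1,0,0]]]' | grep -E "pos|force"
python3 -m handwheel '[[[0,0,0,0,0.4],[0,0,0,0,0.48],[0,0,0,0,0.5],[0,0,-1,0,0.5],[0,0,-3,0,0.5],[0,0,-6,0,0.5],[0,0,-9,0,0.5],[0,0,-11,0,0.5],[0,0,-13,0,0.5],[0,0,-15,0,0.5]]]' | grep -E "pos|wid|force"
python3 -c "
from h import *
to(330,-200,370,-1.9)"
```

```text
eef_pos: [516.1, 230.1, 214.2]
wrist_force: [-0.3, -0.5, -0.1]
eef_pos: [515.9, 230.0, 366.4]
wrist_force: [-0.3, 0.7, -0.6]
width: 0.501
to (330, -200, 370, -1.9) -> shift cm [-17.15  43.59  -0.4 ] turn 0.0 (alt -6.283 ) rows 11.2 j6 112.2 t 65.7833
```

```bash
python3 -m handwheel '[[[-1.5,4,0,0,0.5],[-3,8,0,0,0.5],[-4.5,12,0,0,0.5],[-6,16,0,0,0.5],[-8,20,0,0,0.5],[-9.5,24,0,0,0.5],[-11,28,0,0,0.5],[-12.5,32,0,0,0.5],[-14,36,0,0,0.5],[-15.5,40,0,0,0.5]]]' | grep pos
python3 -m handwheel '[[[0,0,0,0,0.5],[0,0,0,0,0.5]]]' | grep pos
python3 - <<'E'
from h import *
p,d,m=cam("top"); w=world(d,m)
a=cv2.resize(p[90:250,150:480],None,fx=2.4,fy=2.4,interpolation=cv2.INTER_CUBIC); cv2.imwrite("pics/f.png",a)
Z=w[...,2]; hsv=cv2.cvtColor(p,cv2.COLOR_BGR2HSV)
z0=np.load("pics/top0.npz")["p"]
k=box(w,160,155,255,215)&(hsv[...,2]<110)
n,l,s,c=cv2.connectedComponentsWithStats(k.astype(np.uint8))
for i in range(1,n):
    if s[i,4]>50:
        v,u=np.nonzero(l==i);r=cv2.minAreaRect(plane(np.c_[u,v],16,m)[:,:2].astype(np.float32));print("bridge",np.round(r[0],1),np.round(r[1],1),round(r[2],1),"z top",np.percentile(Z[l==i],[10,50,95]).round(1))
prect(box(w,255,95,355,150)&(Z>40),50,m,"caul"); prect(box(w,290,145,345,185)&(np.abs(Z-18)<4),18,m,"offcut was 572.2,-18.2"); prect(box(w,335,210,370,250)&(np.abs(Z-32)<6),32,m,"tin was 378.6,-120.4")
prect(box(w,275,170,335,235)&(Z>45)&(Z<60),54,m,"cap")
E
```

```text
eef_pos: [351.3, -154.4, 365.3]
eef_pos: [351.8, -154.5, 365.0]
bridge [523.4 414.7] [ 27.  114.5] 89.0 z top [11.8 15.5 25. ]
bridge [519.5 354. ] [ 27.7 114.6] 88.2 z top [12.1 15.8 23.6]
bridge [520.3 227.3] [ 28.4 115. ] 87.9 z top [11.5 15.1 24.6]
bridge [515.4 293.1] [ 28.6 114.6] 88.4 z top [11.3 15.4 24.5]
caul 1908 c [700.7  12.9] size [ 66.2 269.8] ang 4.67 mean [700.8  12.9] ctr(minmax) [701.2  13.8]
offcut was 572.2,-18.2 544 c [572.2 -18.4] size [ 49.3 128.4] ang 21.8 mean [573.4 -20. ] ctr(minmax) [573.2 -22.2]
tin was 378.6,-120.4 255 c [ 391.7 -120.7] size [67.8 41.1] ang 89.02 mean [ 391.4 -121.3] ctr(minmax) [ 391.7 -120.5]
cap 283 c [461.2  26.3] size [52.2 52.2] ang 89.05 mean [461.4  25.4] ctr(minmax) [461.3  26.3]
```

View pics/f.png

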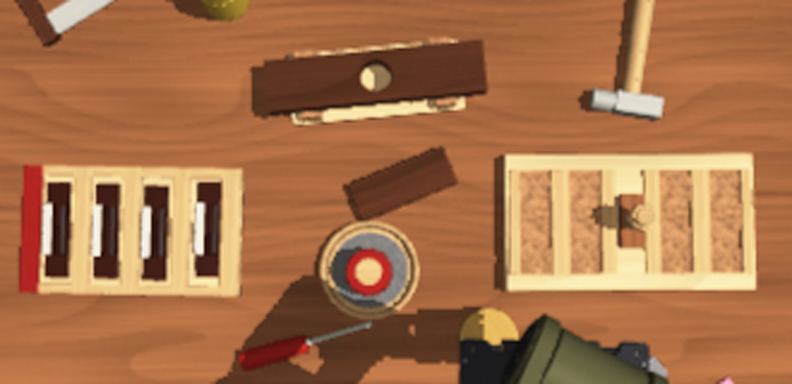

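Four bridges show in the four bays at crop x≈57, 106, 154 and 207, all with inlays to the left (red). The cap is upright in the dish (369,271), the caul lies across both bearers, the press is empty, and the bystanders are in place. I'll hand in.

```bash
python3 -c "
from h import *
print(finish_job(), manip.sense()['time_s'])"
```

```text
the job is handed in; nothing more can be done
the job is handed in; nothing more can be done
```

The job is done and handed in after about 67 s of the 210 s allowed. No verdict was reported.

**What I did, in order**
- **Cap:** I unscrewed it in three strokes of about 270°, letting go and re-gripping between them. It was held as it came free, then set open side down in the dish.
- **Caul:** I lifted it off the post and laid it across both bearers of the rest.
- **Bridges:** All four press stations held one. All the inlays already faced the red edge, so none needed turning. Each went into its own bay.

**Last checks**
- **Cap:** It stands upright, with its top at 54 mm when checked after placing and about 3 mm off the dish centre in the final picture.
- **Caul:** It lies level, with its top at 50 mm and turned 4.7° (the rest is at about 5°).
- **Bridges:** All four lie flat inside their bays with the inlay towards red.
- **Bystanders:** The offcut was measured and has not moved. The tin was half hidden by the arm at the end: its sideways position agrees, but its other coordinate could not be checked. The screwdriver was checked by eye only.

**What disagreed**
- **Last bridge:** I felt no floor contact when putting it down. It lies about 4–5 mm from where I aimed, possibly the momentary slack grip, but is still inside its bay.
- **Third bridge:** It was pressed down with about 19 N at release, well below the limits.

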